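Find the lid that fits, close the canister and put it away

ROBOT

A 6-joint arm with a two-finger parallel gripper is mounted at the origin on the work surface. World frame = base frame: x ahead of the robot, y to its left, z up, the work surface at z = 0. Lengths are in m, angles in degrees, forces in N, time in s.
With the tool pointing down it reaches from about 0.4 to 0.825 m from the base axis. Payload 7 kg.
Tool frame: the origin (TCP) lies between the finger pads; the fingertips stand 14 mm ahead of it and the grasp point (between the pads) lies 5 mm behind it; z points along the fingers, y is the line along which they close (so a half turn about z gives the same grasp; the last joint's range is limited). The gripper opens to 88 mm and grips with 3 to 60 N. Pads are 19 mm wide; open, the fingers measure 130 mm over their backs; the gripper's body (78 mm by 193 mm) begins 47 mm behind the grasp point.
Start: joints at [-58.379, 20.546, 0.682, 0, -70.136, -16.507], TCP at [0.176, -0.652, 0.241] pointing down, gripper open.
Joint ranges: [-176.03, 176.03], [-82.01, 121.73], [-58.28, 71.71], [-173.87, 95.51], [-174.79, -0.11], [-173.66, 173.66]. Speed limits (degrees/s): [136.94, 136.94, 172.46, 180, 180, 180].

INTERFACE

Orientations are given as [roll, pitch, yaw] about the fixed x, y, z axes, in that order (R = Rz(yaw) Ry(pitch) Rx(roll)).
In Python, from plant import status, cams, job gives the robot as it stands. The module is installed in compiled form; this text tells all that it offers.
- The arm moves only by the tool step_arm, never from a script. Its arguments are lists of equal length, an entry for each row: "xyz": the shift along the tool's x, y, z each as a share of 20 cm, from -1 to 1, a list of three; "yaw": the turn about the tool's z as a share of 360 degrees, from -1 to 1; "claw": the closure, from -1 (fully open) to 1 (shut). A call has 1 to 20 rows; each row is the pose to reach, as a shift and turn from the pose commanded when the call began, along the tool's axes at that moment, turning the shorter way round; what a row does not reach only later rows make up. A row lasts 1/12 s, in which the tool goes at most 41.7 mm and 7.16 degrees, less where a joint would pass 70% of its speed; a pose out of reach is approached as far as the arm can. A call with a number of a shift or a turn outside -1 to 1 is refused whole. A call with a gripper value outside its range is refused whole. The fingers move at their own pace and stop on an object; "grip_force" is the grip in N (left out, the last holds). Time passes only in rows, so rows that repeat a pose let the fingers close. It gives the time, the measured TCP pose, the force, the opening and the grip force at its end, in the units of the state.
- status.get_state(): the state, without advancing time (a new reading comes with each control period).
- cams.capture(name): name is "side" or "top"; returns (picture, depth): 384x512x3 uint8, blue, green, red; 384x512 float32, m along the optical axis (not along the pixel's ray), 0 where there is no reading.
- cams.calibration(name): a dict with "mtx" (3x3 intrinsics, pixels), "D" ([k1, k2, p1, p2, k3] as OpenCV has them; the pictures are not rectified), "camera_from_world" (4x4, takes a point from world to camera coordinates). Camera axes: x right, y down, z forward; pixel columns grow to the right and rows downward; lengths in m; the calibration is good to about 2 mm. A picture is of the moment at which its call begins. calibration takes no time and is no camera call.
- job.close_job(): hands the job in; it is judged then, once.
The state is a dict: "time_s": time; "joints": joint angles; "qd": joint speeds; "joint_torque": joint torques, N m; "tcp_pos": TCP position; "eef_rot": TCP orientation; "contact_force": force on the tool from outside, world axes, zero at the start; "moment": the same for the moment, N m; "gripper_width": finger opening in m; "gripper_force": force on a finger pad.
Only numpy, scipy, OpenCV 4.12 (cv2) and the standard library are available. Lean on these libraries where they do the work, as an engineer would, in place of code of your own. Each camera call takes 0.05 s, during which the arm holds its last target. There are 200 camera calls.

TASK

Three look-alike canisters and their three look-alike lids have been mixed up: find, by trying, the one lid that snaps onto the canister standing on the cork mat, and press it fully home there. Then put that closed canister away in the free bay of the bamboo tray, setting it down gently, without a drop. Leave the two lids that do not fit lying flat on the worktop, bar up, and do not disturb the other two canisters or anything else.

Things in the scene. Friction and masses are not known exactly. Their poses are not given: they have to be found in the camera images.
- can_a: white round open canister, 100 mm across, 110 mm high, two thin grey lines near its foot, about 350 g; mouth 68, 76 or 84 mm across. Origin: centre of its underside, z up. A snapped-on lid has its origin 92 mm above it on the same axis. One of the three, any of them, stands on the cork mat: close that one; the other two stand open in the tray
- can_b: same outside and origin as can_a, with another width of mouth, so it has another lid
- can_c: same outside and origin as can_a, with another width of mouth, so it has another lid
- lid_1: light-wood lid disc, 104 mm across, 6 mm thick, on top a darker grip bar 64 mm long (body x), 16 wide (y), 30 high; below, a grey plug 18 mm deep with four sprung gasket lips. Origin: centre of the plug's underside; disc from z = 18 to 24 mm, bar top at 54 mm; plug down on the worktop. 140 g. The three lids look alike; their plugs, hidden below, are 65, 73 or 81 mm across
- lid_2: same size, look and origin as lid_1, with another plug. Which lid fits which canister is not marked: try. Too big a plug rides on the rim, its disc 16 to 18 mm above it. Too small a plug drops right in without a push, has play sideways and lifts straight out, leaving the canister standing
- lid_3: same size, look and origin as lid_1, with another plug. The right lid stops about 13 mm high at first, takes a push of some 5 to 12 N to get past that, then snaps home, its disc flat on the rim, and grips so well that the canister comes up with it when lifted by the bar
- mat: round cork mat, 130 mm across, 4 mm thick, fixed on the worktop; origin at the centre of its underside. One canister stands in its middle
- tray: low bamboo tray fixed on the worktop, 124 mm (x) by 360 mm (y), with three square bays of 112 mm in a row along its y, 118 mm apart; floor 4 mm thick, walls and dividers up to 30 mm (end walls 44 mm) above the worktop. Origin: centre of its underside. Two bays hold open canisters, one, any of the three, is free
- bay_0 (a point): middle of the floor of the tray's bay at its -y end, 4 mm above the worktop; axes as the tray's
- bay_1 (a point): middle of the floor of the tray's bay at its middle, 4 mm above the worktop; axes as the tray's
- bay_2 (a point): middle of the floor of the tray's bay at its +y end, 4 mm above the worktop; axes as the tray's
- honey: bystander: amber jar, 60 mm across, 85 mm high, origin under its centre
- spoon: bystander: wooden spoon lying flat along its x axis
- mill: bystander: red pepper mill, 56 mm across, 190 mm high, origin under its centre

How it is judged (in metres and radians):
On the way, in this order (a step that is already met when the one before it is completed fails the run):
1. the canister on the mat has a lid fully down on its rim (((horizontal distance between can_a and mat below 0.03 m and height (world z) of can_a below 0.008 m and ((z of lid_1 in the frame of can_a between 0.0895 and 0.0945 m and horizontal distance between lid_1 and can_a below 0.01 m and angle between the z axis of lid_1 and the z axis of can_a, either way round below 0.05 rad) or (z of lid_2 in the frame of can_a between 0.0895 and 0.0945 m and horizontal distance between lid_2 and can_a below 0.01 m and angle between the z axis of lid_2 and the z axis of can_a, either way round below 0.05 rad) or (z of lid_3 in the frame of can_a between 0.0895 and 0.0945 m and horizontal distance between lid_3 and can_a below 0.01 m and angle between the z axis of lid_3 and the z axis of can_a, either way round below 0.05 rad))) or (horizontal distance between can_b and mat below 0.03 m and height (world z) of can_b below 0.008 m and ((z of lid_1 in the frame of can_b between 0.0895 and 0.0945 m and horizontal distance between lid_1 and can_b below 0.01 m and angle between the z axis of lid_1 and the z axis of can_b, either way round below 0.05 rad) or (z of lid_2 in the frame of can_b between 0.0895 and 0.0945 m and horizontal distance between lid_2 and can_b below 0.01 m and angle between the z axis of lid_2 and the z axis of can_b, either way round below 0.05 rad) or (z of lid_3 in the frame of can_b between 0.0895 and 0.0945 m and horizontal distance between lid_3 and can_b below 0.01 m and angle between the z axis of lid_3 and the z axis of can_b, either way round below 0.05 rad))) or (horizontal distance between can_c and mat below 0.03 m and height (world z) of can_c below 0.008 m and ((z of lid_1 in the frame of can_c between 0.0895 and 0.0945 m and horizontal distance between lid_1 and can_c below 0.01 m and angle between the z axis of lid_1 and the z axis of can_c, either way round below 0.05 rad) or (z of lid_2 in the frame of can_c between 0.0895 and 0.0945 m and horizontal distance between lid_2 and can_c below 0.01 m and angle between the z axis of lid_2 and the z axis of can_c, either way round below 0.05 rad) or (z of lid_3 in the frame of can_c between 0.0895 and 0.0945 m and horizontal distance between lid_3 and can_c below 0.01 m and angle between the z axis of lid_3 and the z axis of can_c, either way round below 0.05 rad))))), for 0.2 s.
2. a canister is lifted, closed, by the lid that holds to it (((height (world z) of can_a above 0.04 m and ((z of lid_1 in the frame of can_a between 0.0895 and 0.0945 m and horizontal distance between lid_1 and can_a below 0.01 m and angle between the z axis of lid_1 and the z axis of can_a, either way round below 0.05 rad) or (z of lid_2 in the frame of can_a between 0.0895 and 0.0945 m and horizontal distance between lid_2 and can_a below 0.01 m and angle between the z axis of lid_2 and the z axis of can_a, either way round below 0.05 rad) or (z of lid_3 in the frame of can_a between 0.0895 and 0.0945 m and horizontal distance between lid_3 and can_a below 0.01 m and angle between the z axis of lid_3 and the z axis of can_a, either way round below 0.05 rad))) or (height (world z) of can_b above 0.04 m and ((z of lid_1 in the frame of can_b between 0.0895 and 0.0945 m and horizontal distance between lid_1 and can_b below 0.01 m and angle between the z axis of lid_1 and the z axis of can_b, either way round below 0.05 rad) or (z of lid_2 in the frame of can_b between 0.0895 and 0.0945 m and horizontal distance between lid_2 and can_b below 0.01 m and angle between the z axis of lid_2 and the z axis of can_b, either way round below 0.05 rad) or (z of lid_3 in the frame of can_b between 0.0895 and 0.0945 m and horizontal distance between lid_3 and can_b below 0.01 m and angle between the z axis of lid_3 and the z axis of can_b, either way round below 0.05 rad))) or (height (world z) of can_c above 0.04 m and ((z of lid_1 in the frame of can_c between 0.0895 and 0.0945 m and horizontal distance between lid_1 and can_c below 0.01 m and angle between the z axis of lid_1 and the z axis of can_c, either way round below 0.05 rad) or (z of lid_2 in the frame of can_c between 0.0895 and 0.0945 m and horizontal distance between lid_2 and can_c below 0.01 m and angle between the z axis of lid_2 and the z axis of can_c, either way round below 0.05 rad) or (z of lid_3 in the frame of can_c between 0.0895 and 0.0945 m and horizontal distance between lid_3 and can_c below 0.01 m and angle between the z axis of lid_3 and the z axis of can_c, either way round below 0.05 rad))))), for 0.1 s.
At the end, for the whole second after the job is handed in: The mat's canister stands upright, at rest, on the floor of the bay that was free (within 15 mm of its middle), its lid snapped home (within 2.5 mm in height); the other lids lie flat on the worktop, bar up; the other canisters are upright within 20 mm of where they were (((distance of can_a from where it was at the start of the episode above 0.08 m and (horizontal distance between can_a and bay_0 below 0.015 m or horizontal distance between can_a and bay_1 below 0.015 m or horizontal distance between can_a and bay_2 below 0.015 m) and height (world z) of can_a below 0.008 m and angle between each of can_a, can_b, can_c's own z axis and vertical below 0.05 rad and linear speed of can_a below 0.02 m/s and distance of each of can_b, can_c from where it was at the start of the episode below 0.02 m and ((z of lid_1 in the frame of can_a between 0.0895 and 0.0945 m and horizontal distance between lid_1 and can_a below 0.01 m and angle between the z axis of lid_1 and the z axis of can_a, either way round below 0.05 rad and height (world z) of each of lid_2, lid_3 below 0.006 m and angle between each of lid_2, lid_3's own z axis and vertical below 0.05 rad and linear speed of each of lid_2, lid_3 below 0.02 m/s) or (z of lid_2 in the frame of can_a between 0.0895 and 0.0945 m and horizontal distance between lid_2 and can_a below 0.01 m and angle between the z axis of lid_2 and the z axis of can_a, either way round below 0.05 rad and height (world z) of each of lid_1, lid_3 below 0.006 m and angle between each of lid_1, lid_3's own z axis and vertical below 0.05 rad and linear speed of each of lid_1, lid_3 below 0.02 m/s) or (z of lid_3 in the frame of can_a between 0.0895 and 0.0945 m and horizontal distance between lid_3 and can_a below 0.01 m and angle between the z axis of lid_3 and the z axis of can_a, either way round below 0.05 rad and height (world z) of each of lid_1, lid_2 below 0.006 m and angle between each of lid_1, lid_2's own z axis and vertical below 0.05 rad and linear speed of each of lid_1, lid_2 below 0.02 m/s))) or (distance of can_b from where it was at the start of the episode above 0.08 m and (horizontal distance between can_b and bay_0 below 0.015 m or horizontal distance between can_b and bay_1 below 0.015 m or horizontal distance between can_b and bay_2 below 0.015 m) and height (world z) of can_b below 0.008 m and angle between each of can_b, can_a, can_c's own z axis and vertical below 0.05 rad and linear speed of can_b below 0.02 m/s and distance of each of can_a, can_c from where it was at the start of the episode below 0.02 m and ((z of lid_1 in the frame of can_b between 0.0895 and 0.0945 m and horizontal distance between lid_1 and can_b below 0.01 m and angle between the z axis of lid_1 and the z axis of can_b, either way round below 0.05 rad and height (world z) of each of lid_2, lid_3 below 0.006 m and angle between each of lid_2, lid_3's own z axis and vertical below 0.05 rad and linear speed of each of lid_2, lid_3 below 0.02 m/s) or (z of lid_2 in the frame of can_b between 0.0895 and 0.0945 m and horizontal distance between lid_2 and can_b below 0.01 m and angle between the z axis of lid_2 and the z axis of can_b, either way round below 0.05 rad and height (world z) of each of lid_1, lid_3 below 0.006 m and angle between each of lid_1, lid_3's own z axis and vertical below 0.05 rad and linear speed of each of lid_1, lid_3 below 0.02 m/s) or (z of lid_3 in the frame of can_b between 0.0895 and 0.0945 m and horizontal distance between lid_3 and can_b below 0.01 m and angle between the z axis of lid_3 and the z axis of can_b, either way round below 0.05 rad and height (world z) of each of lid_1, lid_2 below 0.006 m and angle between each of lid_1, lid_2's own z axis and vertical below 0.05 rad and linear speed of each of lid_1, lid_2 below 0.02 m/s))) or (distance of can_c from where it was at the start of the episode above 0.08 m and (horizontal distance between can_c and bay_0 below 0.015 m or horizontal distance between can_c and bay_1 below 0.015 m or horizontal distance between can_c and bay_2 below 0.015 m) and height (world z) of can_c below 0.008 m and angle between each of can_c, can_a, can_b's own z axis and vertical below 0.05 rad and linear speed of can_c below 0.02 m/s and distance of each of can_a, can_b from where it was at the start of the episode below 0.02 m and ((z of lid_1 in the frame of can_c between 0.0895 and 0.0945 m and horizontal distance between lid_1 and can_c below 0.01 m and angle between the z axis of lid_1 and the z axis of can_c, either way round below 0.05 rad and height (world z) of each of lid_2, lid_3 below 0.006 m and angle between each of lid_2, lid_3's own z axis and vertical below 0.05 rad and linear speed of each of lid_2, lid_3 below 0.02 m/s) or (z of lid_2 in the frame of can_c between 0.0895 and 0.0945 m and horizontal distance between lid_2 and can_c below 0.01 m and angle between the z axis of lid_2 and the z axis of can_c, either way round below 0.05 rad and height (world z) of each of lid_1, lid_3 below 0.006 m and angle between each of lid_1, lid_3's own z axis and vertical below 0.05 rad and linear speed of each of lid_1, lid_3 below 0.02 m/s) or (z of lid_3 in the frame of can_c between 0.0895 and 0.0945 m and horizontal distance between lid_3 and can_c below 0.01 m and angle between the z axis of lid_3 and the z axis of can_c, either way round below 0.05 rad and height (world z) of each of lid_1, lid_2 below 0.006 m and angle between each of lid_1, lid_2's own z axis and vertical below 0.05 rad and linear speed of each of lid_1, lid_2 below 0.02 m/s))))); the robot touches nothing.
It fails at once if another thing on the worktop (amber jar, spoon, pepper mill) is moved by more than 30 mm (distance of any of honey, spoon, mill from where it was at the start of the episode above 0.03 m).
It fails at once if a canister is dropped or knocked (faster than 0.45 m/s within 25 mm of its support) ((height (world z) of can_a below 0.03 m and linear speed of can_a above 0.45 m/s) or (height (world z) of can_b below 0.03 m and linear speed of can_b above 0.45 m/s) or (height (world z) of can_c below 0.03 m and linear speed of can_c above 0.45 m/s)).
It also fails if it takes over 72 s, if anything falls off the work surface, if the arm or the gripper's body presses on something with over 40 N, if the wrist force passes 120 N, or if a joint passes its speed limit or range.

## Working session

There is one attempt and no reset: what is moved stays moved. The work goes in short steps, Python scripts to look and compute and a tool call to move; the robot and the scene stay as the last step left them, time stands still between calls to the robot, and variables do not carry over. Pictures are saved under pics/ and viewed, at most 10 in all, crops included, and the job is handed in when it is done.

Besides the shell and the picture viewer there is one more tool, called after "Call:" as name(argument=value, ...), one argument or row to a line, values as JSON. step_arm: Moves the arm, as the interface text tells. Shift numbers are shares of 20 cm and turn numbers shares of 360 degrees, none past 1 either way. Its arguments: {"type":"object","properties":{"xyz":{"type":"array"},"yaw":{"type":"array"},"claw":{"type":"array"},"grip_force":{"type":"number"}},"required":["xyz","yaw","claw"]}

```bash
mkdir -p pics; cat > h.py <<'E'
import numpy as np, cv2
from plant import status, cams, job
def cloud(name):
    im,d=cams.capture(name); c=cams.calibration(name)
    h,w=d.shape; u,v=np.meshgrid(np.arange(w),np.arange(h))
    p=cv2.undistortPoints(np.stack([u,v],-1).reshape(-1,1,2).astype(np.float32),np.array(c["mtx"]),np.array(c["D"])).reshape(h,w,2)
    P=np.dstack([p*d[...,None],d]); T=np.linalg.inv(np.array(c["camera_from_world"]))
    W=P@T[:3,:3].T+T[:3,3]; W[d<=0]=np.nan
    return im,W
E
python3 - <<'E'
from h import *
s=status.get_state()
print(s)
ims=[]
for n in("top","side"):
    im,W=cloud(n); np.save(n,W); cv2.imwrite(n+".png",im); ims.append(im)
    T=np.linalg.inv(cams.calibration(n)["camera_from_world"]);print(n,T[:3,3],T[:3,2])
cv2.imwrite("pics/a.png",ims[0]);cv2.imwrite("pics/b.png",ims[1])
E
```

```text
{'time_s': 0.0, 'joints': array([-5.83779651e+01,  2.05914315e+01,  6.33260462e-01, -1.96366638e-02,
       -7.01353883e+01, -1.65055579e+01]), 'qd': array([ 0.06817383,  0.03635676, -0.07574246, -0.02182868, -0.00241146,
        0.10165605]), 'joint_torque': array([ 7.59967352e-04, -5.82717168e+01,  2.93048912e+01,  6.99686229e+00,
        6.63730607e-03, -1.76099911e-04]), 'tcp_pos': array([ 0.17586343, -0.65120365,  0.23962033]), 'eef_rot': array([ 1.79905051e+02, -8.88453993e-03, -1.64890203e+02]), 'contact_force': array([ 0.50539687, -0.61161175,  0.52599622]), 'moment': array([0.02615827, 0.01895255, 0.0182935 ]), 'gripper_force': 0.0, 'gripper_width': 0.08753299496752333}
top [0.43722262 0.08947508 1.27620805] [ 0.05829179 -0.0227848  -0.99803954]
side [-0.2113299   0.94417682  1.33997629] [ 0.41882884 -0.49735616 -0.75974947]
```

View pics/a.png

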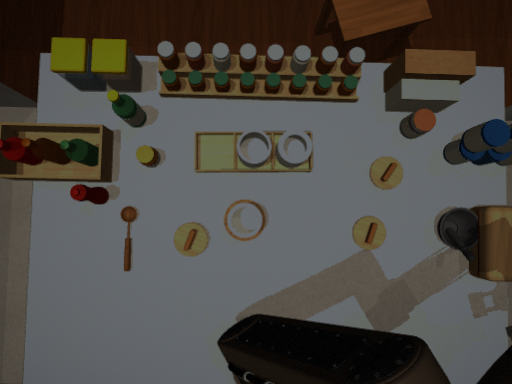

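View pics/b.png

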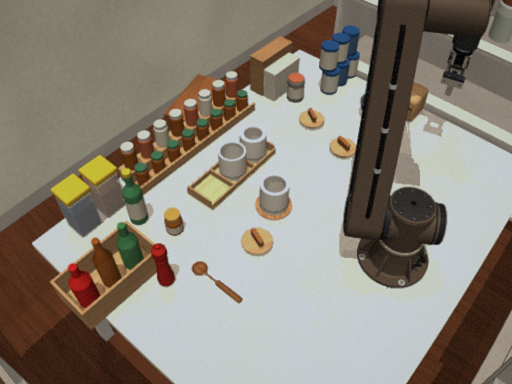

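The top picture shows the mat canister at (246,219) and the tray at (254,151), with its free bay at the left (216,152). The lids are at (191,239), (386,172) and (369,232). The jar (148,156), spoon (128,235) and mill (85,193) are all off to the left. Next I'll measure the positions.

```bash
python3 - <<'E'
from h import *
W=np.load("top.npy"); im=cv2.imread("top.png")
def reg(u,v,r): 
    return W[v-r:v+r+1,u-r:u+r+1].reshape(-1,3)
print("table z",np.nanmedian(reg(300,200,8)[:,2]))
for n,(u,v) in dict(l191=(191,239),l386=(386,172),l369=(369,232)).items():
    p=reg(u,v,24); d=p[(p[:,2]>.016)&(p[:,2]<.06)]
    (c,r)=cv2.minEnclosingCircle(d[:,:2].astype(np.float32))
    b=p[(p[:,2]>.042)&(p[:,2]<.07)][:,:2]
    rect=cv2.minAreaRect(b.astype(np.float32))
    m=b.mean(0);e,V=np.linalg.eigh(np.cov(b.T)); a=np.degrees(np.arctan2(V[1,1],V[0,1]))
    print(n,"disc",np.round(c,4),round(r,4),np.round(d[:,:2].mean(0),4),"bar",m.round(4),len(b),"long axis",round(a%180,1),np.round(rect[1],3),"ztop",np.nanmedian(p[p[:,2]>.042][:,2]).round(4))
for n,(u,v) in dict(mat=(246,219),c1=(254,147),c2=(294,147)).items():
    p=reg(u,v,26); d=p[(p[:,2]>.095)&(p[:,2]<.13)]
    d=d[np.hypot(*(d[:,:2]-np.median(d[:,:2],0)).T)<.08]
    (c,r)=cv2.minEnclosingCircle(d[:,:2].astype(np.float32))
    q=np.hypot(*(d[:,:2]-c).T)
    print(n,np.round(c,4),round(r,4),"inner pct",np.percentile(q,[2,5,10,25]).round(4),np.median(d[:,2]).round(4))
# tray: points 0.02..0.05
p=W[120:185,185:325].reshape(-1,3); t=p[(p[:,2]>.018)&(p[:,2]<.055)]
r=cv2.minAreaRect(t[:,:2].astype(np.float32)); print("tray",r)
f=reg(216,152,10);print("free bay floor",f.mean(0))
for n,(u,v) in dict(honey=(148,156),spoon=(128,235),mill=(85,193)).items(): print(n,np.nanmean(reg(u,v,3),0).round(3))
E
```

```text
table z 8.550573874721579e-05
l191 disc [0.3667 0.2481] 0.0525 [0.3675 0.2478] bar [0.3673 0.2478] 120 long axis 160.0 [0.016 0.063] ztop 0.0538
l386 disc [ 0.5873 -0.3516] 0.0531 [ 0.5862 -0.3494] bar [ 0.5867 -0.3497] 119 long axis 147.0 [0.016 0.063] ztop 0.0536
l369 disc [ 0.3976 -0.2993] 0.0523 [ 0.3983 -0.2977] bar [ 0.3993 -0.2965] 129 long axis 162.3 [0.017 0.063] ztop 0.0537
mat [0.4299 0.0851] 0.05 inner pct [0.0381 0.0384 0.0391 0.0411] 0.1144
c1 [0.6415 0.0479] 0.0653 inner pct [0.0288 0.0309 0.0333 0.0393] 0.114
c2 [ 0.6442 -0.0383] 0.0677 inner pct [0.0211 0.0241 0.0276 0.0347] 0.1142
tray ((0.6420883536338806, 0.06212221086025238), (0.12292306870222092, 0.3593723773956299), 1.499791145324707)
free bay floor [0.6412039  0.17997773 0.0043118 ]
honey [0.611 0.373 0.085]
spoon [0.376 0.445 0.004]
mill [0.494 0.518 0.17 ]
```

```bash
cat > plan.py <<'E'
# plan.py x y z yaw(world) : tool-axis shares from the tracked commanded pose; then tracks the new one
import sys, json, os, numpy as np
from plant import status
f="cmd.json"
c=json.load(open(f)) if os.path.exists(f) else [.176,-.652,.241,-164.886]
s=status.get_state(); m=s["tcp_pos"]
print("t",round(s["time_s"],2),"meas-cmd mm",((m-np.array(c[:3]))*1e3).round(1),"yaw",(s["eef_rot"]).round(1),"F",s["contact_force"].round(1),"w",round(s["gripper_width"],4))
if len(sys.argv)>4:
    t=[float(a) for a in sys.argv[1:5]]
    y=np.radians(c[3]); d=np.array(t[:3])-c[:3]
    sh=np.array([d@[np.cos(y),np.sin(y),0],d@[np.sin(y),-np.cos(y),0],-d[2]])/.2
    turn=-((t[3]-c[3]+180)%360-180)
    n=int(np.ceil(abs(sh).max()-1e-6)) or 1
    print("shares",sh.round(3),"turn",round(turn/360,4),"rows>=",max(np.linalg.norm(sh)*.2/.0417,abs(turn)/7.16).round(1),"calls",n, "per call",(sh/n).round(3))
    json.dump(t,open(f,"w"))
E
python3 plan.py 0.399 -0.297 0.12 -197.7
```

```text
t 0.1 meas-cmd mm [-0.1  0.7 -1.3] yaw [ 179.9   -0.  -164.9] F [ 0.1 -0.5  0.4] w 0.0876
shares [-1.539  1.423  0.605] turn 0.0911 rows>= 10.5 calls 2 per call [-0.77   0.711  0.302]
```

Call:
step_arm(
  xyz=[
    [-0.77,0.711,0.302],
    [-0.77,0.711,0.302],
    [-0.77,0.711,0.302],
    [-0.77,0.711,0.302],
    [-0.77,0.711,0.302],
    [-0.77,0.711,0.302],
  ],
  yaw=[0,0,0,0,0,0],
  claw=[-1,-1,-1,-1,-1,-1],
  grip_force=30,
)

```text
time_s: 0.6
tcp_pos: [0.2885, -0.4696, 0.1783]
eef_rot: [179.8, -0.0, -164.8]
contact_force: [-1.1, 0.9, -0.2]
gripper_width: 0.0876
gripper_force: 0.0
```

Call:
step_arm(
  xyz=[
    [-0.77,0.711,0.302],
    [-0.77,0.711,0.302],
    [-0.77,0.711,0.302],
    [-0.77,0.711,0.302],
    [-0.77,0.711,0.302],
    [-0.77,0.711,0.302],
    [-0.77,0.711,0.302],
    [-0.77,0.711,0.302],
  ],
  yaw=[0.0911,0.0911,0.0911,0.0911,0.0911,0.0911,0.0911,0.0911],
  claw=[-1,-1,-1,-1,-1,-1,-1,-1],
)

```text
time_s: 1.27
tcp_pos: [0.3997, -0.2954, 0.1193]
eef_rot: [-180.0, -0.1, 162.5]
contact_force: [-0.4, 0.3, 1.1]
gripper_width: 0.0876
gripper_force: 0.0
```

Call:
step_arm(
  xyz=[
    [0,0,0.2],
    [0,0,0.34],
    [0,0,0.395],
    [0,0,0.395],
    [0,0,0.395],
    [0,0,0.395],
    [0,0,0.395],
    [0,0,0.395],
    [0,0,0.395],
    [0,0,0.395],
    [0,0,0.395],
    [0,0,0.395],
  ],
  yaw=[0,0,0,0,0,0,0,0,0,0,0,0],
  claw=[-1,-1,-1,-1,1,1,1,1,1,1,1,1],
  grip_force=30,
)

```text
time_s: 2.27
tcp_pos: [0.3993, -0.2968, 0.0409]
eef_rot: [180.0, 0.0, 162.3]
contact_force: [-0.3, -0.4, 0.6]
gripper_width: 0.0397
gripper_force: 0.0
```

```bash
python3 - <<'E'
import json;json.dump([.399,-.297,.041,-197.7],open("cmd.json","w"))
E
python3 plan.py .399 -.297 .20 -197.7; python3 plan.py .4299 .0851 .20 -197.7
```

```text
t 2.27 meas-cmd mm [ 0.3  0.2 -0.1] yaw [180.    0.  162.3] F [-0.3 -0.4  0.6] w 0.0397
shares [ 0.     0.    -0.795] turn -0.0 rows>= 3.8 calls 1 per call [ 0.     0.    -0.795]
t 2.27 meas-cmd mm [   0.3    0.2 -159.1] yaw [180.    0.  162.3] F [-0.3 -0.4  0.6] w 0.0397
shares [ 0.434  1.867 -0.   ] turn -0.0 rows>= 9.2 calls 2 per call [ 0.217  0.934 -0.   ]
```

Call:
step_arm(
  xyz=[
    [0,0,0],
    [0,0,0],
    [0,0,0],
    [0,0,0],
    [0,0,0],
    [0,0,0],
    [0,0,0],
    [0,0,-0.05],
    [0,0,-0.2],
    [0,0,-0.4],
    [0,0,-0.6],
    [0,0,-0.795],
    [0,0,-0.795],
    [0,0,-0.795],
  ],
  yaw=[0,0,0,0,0,0,0,0,0,0,0,0,0,0],
  claw=[1,1,1,1,1,1,1,1,1,1,1,1,1,1],
)

```text
time_s: 3.43
tcp_pos: [0.4003, -0.297, 0.2021]
eef_rot: [180.0, 0.3, 162.3]
contact_force: [-0.4, 0.0, -2.3]
gripper_width: 0.016
gripper_force: 30.0
```

Call:
step_arm(
  xyz=[
    [0.109,0.467,0],
    [0.217,0.934,0],
    [0.217,0.934,0],
    [0.217,0.934,0],
    [0.217,0.934,0],
    [0.217,0.934,0],
    [0.217,0.934,0],
  ],
  yaw=[0,0,0,0,0,0,0],
  claw=[1,1,1,1,1,1,1],
)

```text
time_s: 4.02
tcp_pos: [0.4138, -0.1044, 0.1986]
eef_rot: [-180.0, -0.1, 162.5]
contact_force: [-0.1, 0.0, -0.8]
gripper_width: 0.0158
gripper_force: 30.0
```

Call:
step_arm(
  xyz=[
    [0.217,0.934,0],
    [0.217,0.934,0],
    [0.217,0.934,0],
    [0.217,0.934,0],
    [0.217,0.934,0],
    [0.217,0.934,0],
    [0.217,0.934,0],
    [0.217,0.934,0],
  ],
  yaw=[0,0,0,0,0,0,0,0],
  claw=[1,1,1,1,1,1,1,1],
)

```text
time_s: 4.68
tcp_pos: [0.4295, 0.0845, 0.1988]
eef_rot: [-179.9, -0.1, 162.3]
contact_force: [0.7, 0.4, -2.1]
gripper_width: 0.016
gripper_force: 30.0
```

```bash
python3 - <<'E'
from h import *
ims=[]
for n in("top","side"):
    im,W=cloud(n); np.save(n+"2",W); cv2.imwrite(n+"2.png",im); ims.append(im)
T=ims[0][120:270,160:320]; S=ims[1][60:260,200:360]
cv2.imwrite("pics/c.png",np.hstack([cv2.resize(T,(400,375)),cv2.resize(S,(300,375))]))
E
python3 plan.py
```

```text
t 4.78 meas-cmd mm [-0.2 -0.9 -0.8] yaw [-1.799e+02 -1.000e-01  1.622e+02] F [ 1.   0.5 -1. ] w 0.0158
```

View pics/c.png

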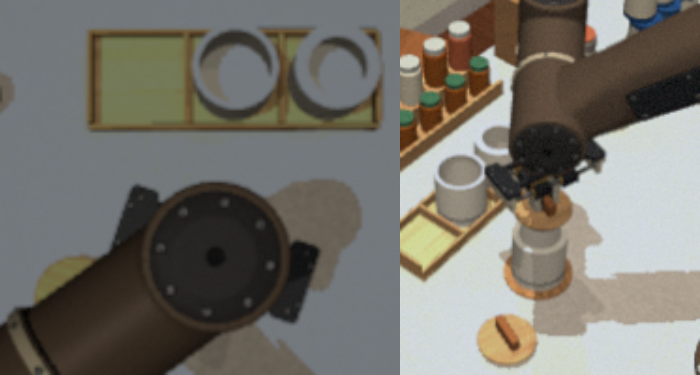

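The right half shows the lid held above the canister, with its plug visible from the side. The arm blocks the top view. I'll measure the plug and how well it's centred from the side cloud.

```bash
cat > meas.py <<'E'
from h import *
from scipy.optimize import least_squares
import sys
def circ(p,r=None):
    if r: f=lambda a:np.hypot(p[:,0]-a[0],p[:,1]-a[1])-r; x0=[*p.mean(0)[:2]]
    else: f=lambda a:np.hypot(p[:,0]-a[0],p[:,1]-a[1])-a[2]; x0=[*p.mean(0)[:2],.035]
    x0=np.array(x0); x0[:2]+=[.03,-.03] # surface faces the camera (-x,+y)
    s=least_squares(f,x0,loss="soft_l1",f_scale=.001); return s.x.round(4),len(p),np.std(f(s.x)).round(4)
def run(W,cx,cy,zl): # zl lid origin height
    p=W.reshape(-1,3); p=p[np.hypot(p[:,0]-cx,p[:,1]-cy)<.07]
    z=p[:,2]
    pl=p[(z>zl+.003)&(z<zl+.015)&(np.hypot(p[:,0]-cx,p[:,1]-cy)<.046)]
    print("plug free r",circ(pl)); [print("plug r",r,circ(pl,r)) for r in(.0325,.0365,.0405)]
    ds=p[(z>zl+.021)&(z<zl+.027)]
    if len(ds): c,r=cv2.minEnclosingCircle(ds[:,:2].astype(np.float32)); print("disc",np.round(c,4),r,len(ds))
    cn=p[(z>.03)&(z<.09)&(np.hypot(p[:,0]-cx,p[:,1]-cy)<.06)]; print("can",circ(cn,.05),circ(cn))
if __name__=="__main__":
    run(np.load("side2.npy"),.43,.085,.159)
E
python3 meas.py
```

```text
plug free r (array([0.4391, 0.0599, 0.061 ]), 10, np.float64(0.0014))
plug r 0.0325 (array([0.4247, 0.0855]), 10, np.float64(0.0019))
plug r 0.0365 (array([0.4271, 0.082 ]), 10, np.float64(0.0017))
plug r 0.0405 (array([0.4292, 0.0784]), 10, np.float64(0.0016))
disc [0.4295 0.0795] 0.053127940744161606 253
can (array([0.4309, 0.0824]), 483, np.float64(0.0025)) (array([0.4301, 0.0835, 0.0477]), 483, np.float64(0.0023))
```

Call:
step_arm(
  xyz=[
    [0,0,0.15],
    [0,0,0.2],
    [0,0,0.215],
    [0,0,0.225],
    [0,0,0.23],
    [0,0,0.235],
    [0,0,0.235],
    [0,0,0.235],
  ],
  yaw=[0,0,0,0,0,0,0,0],
  claw=[1,1,1,1,1,1,1,1],
)

```text
time_s: 5.45
tcp_pos: [0.4296, 0.0839, 0.1548]
eef_rot: [-179.9, 0.0, 162.3]
contact_force: [-9.2, -4.2, 16.4]
gripper_width: 0.016
gripper_force: 30.0
```

Call:
step_arm(
  xyz=[
    [0,0,0.005],
    [0,0,0.01],
    [0,0,0.01],
    [0,0,0.01],
  ],
  yaw=[0,0,0,0],
  claw=[1,1,1,1],
)

```text
time_s: 5.78
tcp_pos: [0.4306, 0.0842, 0.1545]
eef_rot: [-180.0, 0.1, 162.3]
contact_force: [-12.4, -3.8, 32.2]
gripper_width: 0.0157
gripper_force: 30.2
```

Call:
step_arm(
  xyz=[
    [0,0,-0.03],
    [0.0086,-0.006,-0.03],
    [0.0086,-0.006,-0.03],
    [0.0086,-0.006,-0.02],
    [0.0086,-0.006,-0.01],
    [0.0086,-0.006,-0.005],
    [0.0086,-0.006,-0.005],
    [0.0086,-0.006,-0.005],
  ],
  yaw=[0,0,0,0,0,0,0,0],
  claw=[1,1,1,1,1,1,1,1],
)

```text
time_s: 6.45
tcp_pos: [0.4289, 0.0851, 0.1542]
eef_rot: [180.0, 0.1, 162.4]
contact_force: [-10.8, 0.4, 29.6]
gripper_width: 0.0157
gripper_force: 30.1
```

```bash
python3 - <<'E'
from plant import status
s=status.get_state(); print(s["tcp_pos"],s["contact_force"],s["moment"])
E
```

```text
[0.42889397 0.0850813  0.1541554 ] [-10.83511041   0.35098164  29.61048003] [-0.38224372  4.22669973 -0.06165958]
```

Call:
step_arm(
  xyz=[
    [0.0014,0.006,-0.005],
    [0.0014,0.006,-0.005],
    [-0.0036,0.0147,-0.005],
    [-0.0036,0.0147,-0.005],
    [-0.0136,0.0147,-0.005],
    [-0.0136,0.0147,-0.005],
    [-0.0186,0.006,-0.005],
    [-0.0186,0.006,-0.005],
    [-0.0136,-0.0027,-0.005],
    [-0.0136,-0.0027,-0.005],
    [-0.0036,-0.0027,-0.005],
    [-0.0036,-0.0027,-0.005],
    [-0.0086,0.006,-0.005],
    [-0.0086,0.006,-0.005],
    [-0.0086,0.006,-0.005],
  ],
  yaw=[0,0,0,0,0,0,0,0,0,0,0,0,0,0,0],
  claw=[1,1,1,1,1,1,1,1,1,1,1,1,1,1,1],
)

```text
time_s: 7.7
tcp_pos: [0.4302, 0.0849, 0.1544]
eef_rot: [-179.9, 0.0, 162.4]
contact_force: [-9.3, -1.7, 24.7]
gripper_width: 0.0163
gripper_force: 30.1
```

```bash
python3 - <<'E'
from h import *
im,W=cloud("side"); np.save("side3",W)
cv2.imwrite("pics/d.png",cv2.resize(im[130:230,220:330],None,fx=5,fy=5,interpolation=cv2.INTER_CUBIC))
E
```

```text
(no output)
```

View pics/d.png

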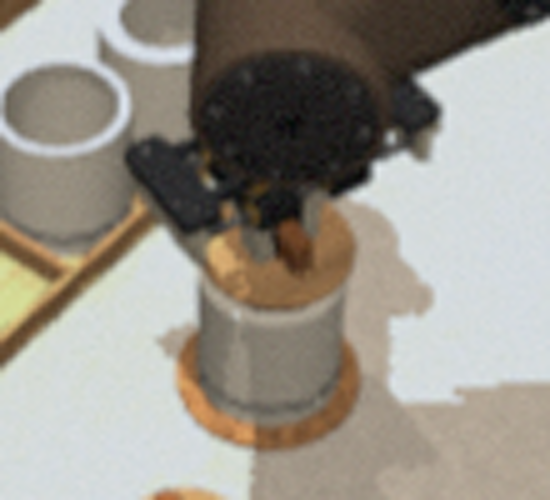

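The lid's disc (columns 205–355) looks a few mm right of the canister (200–345) and rides high on the rim. I'll check its centring numerically.

```bash
cat > edge.py <<'E'
from h import *
# disc & can centring along the side camera's horizontal: extreme columns of cloud points, as world coordinate along "right"
R=np.array([-.765,-.644]); F=np.array([.644,-.765])
def ext(W,lo,hi,c,rad=.075):
    q=np.linalg.norm(W[...,:2]-c,axis=2); m=(W[...,2]>lo)&(W[...,2]<hi)&(q<rad)
    p=W[m][:,:2]-c; return (p@R),(p@F)
W=np.load("side3.npy"); c=np.array([.43,.085])
for n,lo,hi in(("disc",.133,.140),("can_up",.07,.105),("can_mid",.03,.07)):
    r,f=ext(W,lo,hi,c); print(n,len(r),"right-axis min/max",r.min().round(4),r.max().round(4),"2/98",np.percentile(r,[2,98]).round(4),"near edge F",f.min().round(4))
r,f=ext(np.load("top.npy"),.105,.13,c);print("top can",r.min().round(4),r.max().round(4),f.min().round(4),f.max().round(4))
r,f=ext(np.load("side.npy"),.105,.13,c);print("side can rim",r.min().round(4),r.max().round(4),f.min().round(4),f.max().round(4))
r,f=ext(np.load("side.npy"),.018,.03,np.array([.3667,.2478]));print("side lid191",r.min().round(4),r.max().round(4),f.min().round(4),f.max().round(4))
E
python3 edge.py
```

```text
disc 177 right-axis min/max -0.0442 0.0524 2/98 [-0.0409  0.0487] near edge F -0.0467
can_up 186 right-axis min/max -0.047 0.0482 2/98 [-0.0467  0.0465] near edge F -0.0496
can_mid 215 right-axis min/max -0.0466 0.0508 2/98 [-0.0463  0.0484] near edge F -0.0509
top can -0.0491 0.0492 -0.0496 0.0493
side can rim -0.0472 0.05 -0.0514 0.0518
side lid191 -0.0516 0.0498 -0.0493 0.056
```

Call:
step_arm(
  xyz=[
    [0.0175,0,0],
    [0.0152,0.0088,0],
    [0.0088,0.0152,0],
    [0,0.0175,0],
    [-0.0088,0.0152,0],
    [-0.0152,0.0088,0],
    [-0.0175,0,0],
    [-0.0152,-0.0088,0],
    [-0.0088,-0.0152,0],
    [0,-0.0175,0],
    [0.0088,-0.0152,0],
    [0.0152,-0.0088,0],
    [0,0,0],
    [0,0,0],
    [0,0,0],
  ],
  yaw=[0,0,0,0,0,0,0,0,0,0,0,0,0,0,0],
  claw=[1,1,1,1,1,1,1,1,1,1,1,1,1,1,1],
)

```text
time_s: 9.0
tcp_pos: [0.4303, 0.0858, 0.1537]
eef_rot: [-180.0, 0.0, 162.4]
contact_force: [-7.2, 2.2, 16.0]
gripper_width: 0.0154
gripper_force: 30.0
```

```bash
python3 - <<'E'
import json;json.dump([.4299,.0851,.153,-197.7],open("cmd.json","w"))
E
python3 plan.py .4299 .0851 .21 -197.7;python3 plan.py .399 -.25 .21 -197.7;python3 plan.py .399 -.25 .0415 -197.7;
```

```text
t 9.0 meas-cmd mm [0.4 0.7 0.7] yaw [-180.     0.   162.4] F [-7.2  2.2 16. ] w 0.0154
shares [ 0.     0.    -0.285] turn -0.0 rows>= 1.4 calls 1 per call [ 0.     0.    -0.285]
t 9.0 meas-cmd mm [  0.4   0.7 -56.3] yaw [-180.     0.   162.4] F [-7.2  2.2 16. ] w 0.0154
shares [-0.362 -1.643 -0.   ] turn -0.0 rows>= 8.1 calls 2 per call [-0.181 -0.822 -0.   ]
t 9.0 meas-cmd mm [ 31.3 335.8 -56.3] yaw [-180.     0.   162.4] F [-7.2  2.2 16. ] w 0.0154
shares [0.    0.    0.842] turn -0.0 rows>= 4.0 calls 1 per call [0.    0.    0.842]
```

Call:
step_arm(
  xyz=[
    [0,0,-0.1],
    [0,0,-0.285],
    [-0.14,-0.44,-0.285],
    [-0.281,-0.882,-0.285],
    [-0.281,-0.882,-0.285],
    [-0.281,-0.882,-0.285],
    [-0.281,-0.882,-0.285],
    [-0.281,-0.882,-0.285],
    [-0.281,-0.882,-0.285],
  ],
  yaw=[0,0,0,0,0,0,0,0,0],
  claw=[1,1,1,1,1,1,1,1,1],
)

```text
time_s: 9.75
tcp_pos: [0.4295, -0.1006, 0.209]
eef_rot: [-180.0, -0.1, 162.1]
contact_force: [-0.3, -0.5, -2.5]
gripper_width: 0.016
gripper_force: 30.0
```

Call:
step_arm(
  xyz=[
    [0,0,0.2],
    [0,0,0.4],
    [0,0,0.6],
    [0,0,0.74],
    [0,0,0.8],
    [0,0,0.83],
    [0,0,0.845],
    [0,0,0.848],
    [0,0,0.848],
    [0,0,0.848],
    [0,0,0.848],
    [0,0,0.848],
    [0,0,0.848],
  ],
  yaw=[0,0,0,0,0,0,0,0,0,0,0,0,0],
  claw=[1,1,1,1,1,1,1,1,1,-1,-1,-1,-1],
)

```text
time_s: 10.83
tcp_pos: [0.4304, -0.0994, 0.0405]
eef_rot: [180.0, 0.1, 162.3]
contact_force: [-0.2, 0.3, 0.0]
gripper_width: 0.037
gripper_force: 0.0
```

```bash
python3 - <<'E'
import json;json.dump([.4299,-.0999,.0404,-197.7],open("cmd.json","w"))
E
python3 plan.py .4299 -.0999 .18 -197.7;python3 plan.py .3673 .2478 .18 -200;python3 plan.py .3673 .2478 .041 -200;
```

```text
t 10.83 meas-cmd mm [0.5 0.5 0.1] yaw [1.800e+02 1.000e-01 1.623e+02] F [-0.2  0.3  0. ] w 0.037
shares [ 0.     0.    -0.698] turn -0.0 rows>= 3.3 calls 1 per call [ 0.     0.    -0.698]
t 10.83 meas-cmd mm [   0.5    0.5 -139.5] yaw [1.800e+02 1.000e-01 1.623e+02] F [-0.2  0.3  0. ] w 0.037
shares [ 0.827  1.561 -0.   ] turn 0.0064 rows>= 8.5 calls 2 per call [ 0.413  0.781 -0.   ]
t 10.83 meas-cmd mm [  63.1 -347.2 -139.5] yaw [1.800e+02 1.000e-01 1.623e+02] F [-0.2  0.3  0. ] w 0.037
shares [0.    0.    0.695] turn -0.0 rows>= 3.3 calls 1 per call [0.    0.    0.695]
```

Call:
step_arm(
  xyz=[
    [0,0,-0.2],
    [0,0,-0.4],
    [0,0,-0.6],
    [0.1,0.19,-0.698],
    [0.3,0.57,-0.698],
    [0.413,0.781,-0.698],
    [0.413,0.781,-0.698],
    [0.413,0.781,-0.698],
  ],
  yaw=[0,0,0,0,0,0,0,0],
  claw=[0,0,0,0,0,0,0,0],
)

```text
time_s: 11.5
tcp_pos: [0.3983, 0.0779, 0.1807]
eef_rot: [179.8, 0.1, 162.4]
contact_force: [1.6, -0.9, 0.2]
gripper_width: 0.0436
gripper_force: 0.0
```

Call:
step_arm(
  xyz=[
    [0.413,0.781,0],
    [0.413,0.781,0],
    [0.413,0.781,0],
    [0.413,0.781,0],
    [0.413,0.781,0],
    [0.413,0.781,0],
    [0.413,0.781,0],
  ],
  yaw=[0.0064,0.0064,0.0064,0.0064,0.0064,0.0064,0.0064],
  claw=[0,0,0,0,0,0,0],
)

```text
time_s: 12.08
tcp_pos: [0.367, 0.2486, 0.1796]
eef_rot: [-180.0, -0.0, 160.1]
contact_force: [0.1, 0.2, 0.0]
gripper_width: 0.0434
gripper_force: 0.0
```

Call:
step_arm(
  xyz=[
    [0,0,0.2],
    [0,0,0.4],
    [0,0,0.6],
    [0,0,0.695],
    [0,0,0.695],
    [0,0,0.695],
    [0,0,0.695],
    [0,0,0.695],
    [0,0,0.695],
    [0,0,0.695],
    [0,0,0.695],
    [0,0,0.695],
    [0,0,0.695],
  ],
  yaw=[0,0,0,0,0,0,0,0,0,0,0,0,0],
  claw=[0,0,0,0,0,1,1,1,1,1,1,1,1],
  grip_force=35,
)

```text
time_s: 13.17
tcp_pos: [0.3676, 0.2483, 0.0411]
eef_rot: [180.0, 0.0, 160.0]
contact_force: [1.2, -1.7, 5.2]
gripper_width: 0.0156
gripper_force: 35.0
```

```bash
python3 plan.py .3673 .2478 .19 -200;python3 plan.py .4299 .0851 .19 -200;python3 plan.py .4299 .0851 .157 -200;
```

```text
t 13.17 meas-cmd mm [0.3 0.5 0.1] yaw [180.   0. 160.] F [ 1.2 -1.7  5.2] w 0.0156
shares [ 0.     0.    -0.745] turn -0.0 rows>= 3.6 calls 1 per call [ 0.     0.    -0.745]
t 13.17 meas-cmd mm [   0.3    0.5 -148.9] yaw [180.   0. 160.] F [ 1.2 -1.7  5.2] w 0.0156
shares [-0.572 -0.657 -0.   ] turn -0.0 rows>= 4.2 calls 1 per call [-0.572 -0.657 -0.   ]
t 13.17 meas-cmd mm [ -62.3  163.2 -148.9] yaw [180.   0. 160.] F [ 1.2 -1.7  5.2] w 0.0156
shares [0.    0.    0.165] turn -0.0 rows>= 0.8 calls 1 per call [0.    0.    0.165]
```

Call:
step_arm(
  xyz=[
    [0,0,-0.1],
    [0,0,-0.25],
    [0,0,-0.45],
    [0,0,-0.65],
    [0,0,-0.745],
    [0,0,-0.745],
  ],
  yaw=[0,0,0,0,0,0],
  claw=[1,1,1,1,1,1],
)

```text
time_s: 13.67
tcp_pos: [0.3688, 0.2502, 0.1944]
eef_rot: [179.6, 0.1, 160.1]
contact_force: [0.4, 0.7, -0.9]
gripper_width: 0.0159
gripper_force: 35.0
```

```bash
python3 - <<'E'
from h import *
im,W=cloud("top"); np.save("top4",W); cv2.imwrite("top4.png",im)
q=np.linalg.norm(W[...,:2]-[.43,.085],axis=2)
p=W[(W[...,2]>.105)&(W[...,2]<.125)&(q<.065)][:,:2].astype(np.float32)
print(len(p),cv2.minEnclosingCircle(p))
p0=np.load("top.npy");q=np.linalg.norm(p0[...,:2]-[.43,.085],axis=2)
p=p0[(p0[...,2]>.105)&(p0[...,2]<.125)&(q<.065)][:,:2].astype(np.float32); print(len(p),cv2.minEnclosingCircle(p))
E
```

```text
412 ((0.4300423264503479, 0.08573411405086517), 0.04999114200472832)
413 ((0.429938405752182, 0.08511985093355179), 0.049978114664554596)
```

Call:
step_arm(
  xyz=[
    [-0.29,-0.33,0],
    [-0.572,-0.655,0],
    [-0.572,-0.655,0],
    [-0.572,-0.655,0],
    [-0.572,-0.655,0],
    [-0.572,-0.655,0],
    [-0.572,-0.655,0.12],
    [-0.572,-0.655,0.165],
    [-0.572,-0.655,0.165],
    [-0.572,-0.655,0.165],
    [-0.572,-0.655,0.165],
  ],
  yaw=[0,0,0,0,0,0,0,0,0,0,0],
  claw=[1,1,1,1,1,1,1,1,1,1,1],
)

```text
time_s: 14.63
tcp_pos: [0.4302, 0.0867, 0.1571]
eef_rot: [-180.0, 0.0, 160.1]
contact_force: [-0.0, 0.5, -0.8]
gripper_width: 0.0159
gripper_force: 35.0
```

Call:
step_arm(
  xyz=[
    [0,0,0.005],
    [0,0,0.01],
    [0,0,0.015],
    [0,0,0.02],
    [0,0,0.02],
    [0,0,0.02],
  ],
  yaw=[0,0,0,0,0,0],
  claw=[1,1,1,1,1,1],
)

```text
time_s: 15.13
tcp_pos: [0.4301, 0.086, 0.1528]
eef_rot: [180.0, 0.0, 160.0]
contact_force: [0.1, -0.6, -0.7]
gripper_width: 0.0157
gripper_force: 35.0
```

Call:
step_arm(
  xyz=[
    [0,0,0.005],
    [0,0,0.01],
    [0,0,0.015],
    [0,0,0.02],
    [0,0,0.025],
    [0,0,0.025],
    [0,0,0.025],
  ],
  yaw=[0,0,0,0,0,0,0],
  claw=[1,1,1,1,1,1,1],
)

```text
time_s: 15.72
tcp_pos: [0.4301, 0.086, 0.1477]
eef_rot: [-180.0, -0.0, 160.0]
contact_force: [0.9, 0.4, -1.0]
gripper_width: 0.0158
gripper_force: 35.0
```

Call:
step_arm(
  xyz=[
    [0,0,0.005],
    [0,0,0.01],
    [0,0,0.01],
    [0,0,0.01],
  ],
  yaw=[0,0,0,0],
  claw=[1,1,1,1],
)

```text
time_s: 16.05
tcp_pos: [0.4301, 0.086, 0.1457]
eef_rot: [-180.0, -0.0, 160.0]
contact_force: [-0.1, 0.3, -1.3]
gripper_width: 0.0158
gripper_force: 35.0
```

Call:
step_arm(
  xyz=[
    [0,0,0.005],
    [0,0,0.01],
    [0,0,0.01],
    [0,0,0.01],
  ],
  yaw=[0,0,0,0],
  claw=[1,1,1,1],
)

```text
time_s: 16.38
tcp_pos: [0.4301, 0.086, 0.1437]
eef_rot: [-180.0, -0.0, 160.0]
contact_force: [0.1, -0.8, -1.4]
gripper_width: 0.016
gripper_force: 35.0
```

No resistance at 13 mm, so this lid is too small. I'll set it down clear of everything on the way to the third lid.

Call:
step_arm(
  xyz=[
    [0,0,-0.08],
    [0,0,-0.2],
    [0,0,-0.33],
    [-0.11,-0.15,-0.33],
    [-0.23,-0.31,-0.33],
    [-0.34,-0.46,-0.33],
    [-0.464,-0.617,-0.33],
    [-0.464,-0.617,-0.33],
    [-0.464,-0.617,-0.33],
  ],
  yaw=[0,0,0,0,0,0,0,0,0],
  claw=[1,1,1,1,1,1,1,1,1],
)

```text
time_s: 17.13
tcp_pos: [0.4752, -0.0638, 0.2094]
eef_rot: [-180.0, -0.0, 159.7]
contact_force: [-0.3, 0.7, -2.1]
gripper_width: 0.0157
gripper_force: 35.0
```

Call:
step_arm(
  xyz=[
    [-0.12,-0.16,0],
    [-0.24,-0.32,0],
    [-0.36,-0.48,0],
    [-0.464,-0.617,0],
    [-0.464,-0.617,0],
    [-0.464,-0.617,0],
    [-0.464,-0.617,0],
  ],
  yaw=[0,0,0,0,0,0,0],
  claw=[1,1,1,1,1,1,1],
)

```text
time_s: 17.72
tcp_pos: [0.52, -0.2085, 0.2094]
eef_rot: [180.0, -0.1, 160.0]
contact_force: [0.0, 0.1, -1.7]
gripper_width: 0.0156
gripper_force: 35.0
```

```bash
python3 - <<'E'
from h import *
import json;json.dump([.520,-.210,.210,-200],open("cmd.json","w"))
im,W=cloud("top"); q=np.linalg.norm(W[...,:2]-[.43,.085],axis=2)
p=W[(W[...,2]>.105)&(W[...,2]<.125)&(q<.065)][:,:2].astype(np.float32)
print(len(p),cv2.minEnclosingCircle(p)) if len(p) else print("occluded")
np.save("top5",W)
cv2.imwrite("pics/e.png",cv2.resize(im[110:270,150:420],None,fx=2.5,fy=2.5))
E
python3 plan.py .52 -.21 .0410 -200
```

```text
412 ((0.4303109049797058, 0.08562806248664856), 0.049992360174655914)
t 17.77 meas-cmd mm [-0.   1.9 -0.4] yaw [180.   -0.  160.1] F [ 0.3  0.5 -0.6] w 0.0157
shares [0.    0.    0.845] turn -0.0 rows>= 4.1 calls 1 per call [0.    0.    0.845]
```

View pics/e.png

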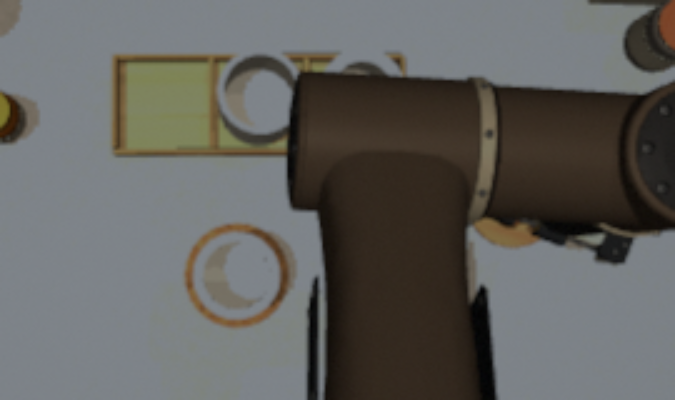

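The picture shows the mat canister undisturbed at crop (237,272), and the arm over the free worktop spot. Lowering the lid there.

Call:
step_arm(
  xyz=[
    [0,0,0.2],
    [0,0,0.4],
    [0,0,0.6],
    [0,0,0.74],
    [0,0,0.8],
    [0,0,0.83],
    [0,0,0.843],
    [0,0,0.847],
    [0,0,0.847],
    [0,0,0.847],
    [0,0,0.847],
    [0,0,0.847],
    [0,0,0.847],
  ],
  yaw=[0,0,0,0,0,0,0,0,0,0,0,0,0],
  claw=[1,1,1,1,1,1,1,1,1,0,0,0,0],
)

```text
time_s: 18.85
tcp_pos: [0.5206, -0.2094, 0.0409]
eef_rot: [180.0, 0.1, 160.0]
contact_force: [-1.5, 0.3, -0.2]
gripper_width: 0.0371
gripper_force: 0.0
```

```bash
python3 - <<'E'
import json;json.dump([.520,-.2095,.0406,-200],open("cmd.json","w"))
E
python3 plan.py .52 -.2095 .15 -200; python3 plan.py .5867 -.3497 .15 -213;python3 plan.py .5867 -.3497 .041 -213;
```

```text
t 18.85 meas-cmd mm [0.6 0.1 0.3] yaw [1.8e+02 1.0e-01 1.6e+02] F [-1.5  0.3 -0.2] w 0.0371
shares [ 0.     0.    -0.547] turn -0.0 rows>= 2.6 calls 1 per call [ 0.     0.    -0.547]
t 18.85 meas-cmd mm [ 6.000e-01  1.000e-01 -1.091e+02] yaw [1.8e+02 1.0e-01 1.6e+02] F [-1.5  0.3 -0.2] w 0.0371
shares [-0.553 -0.545 -0.   ] turn 0.0361 rows>= 3.7 calls 1 per call [-0.553 -0.545 -0.   ]
t 18.85 meas-cmd mm [ -66.1  140.3 -109.1] yaw [1.8e+02 1.0e-01 1.6e+02] F [-1.5  0.3 -0.2] w 0.0371
shares [0.    0.    0.545] turn -0.0 rows>= 2.6 calls 1 per call [0.    0.    0.545]
```

Call:
step_arm(
  xyz=[
    [0,0,-0.2],
    [0,0,-0.4],
    [-0.1,-0.1,-0.547],
    [-0.553,-0.545,-0.547],
    [-0.553,-0.545,-0.547],
    [-0.553,-0.545,-0.547],
    [-0.553,-0.545,-0.547],
    [-0.553,-0.545,-0.547],
    [-0.553,-0.545,-0.547],
  ],
  yaw=[0,0,0,0.0361,0.0361,0.0361,0.0361,0.0361,0.0361],
  claw=[0,0,0,0,0,0,0,0,0],
)

```text
time_s: 19.6
tcp_pos: [0.5863, -0.3498, 0.149]
eef_rot: [-180.0, -0.1, 147.0]
contact_force: [-0.2, 0.2, 0.5]
gripper_width: 0.0438
gripper_force: 0.0
```

Call:
step_arm(
  xyz=[
    [0,0,0.2],
    [0,0,0.4],
    [0,0,0.545],
    [0,0,0.545],
    [0,0,0.545],
    [0,0,0.545],
    [0,0,0.545],
    [0,0,0.545],
    [0,0,0.545],
    [0,0,0.545],
    [0,0,0.545],
    [0,0,0.545],
    [0,0,0.545],
  ],
  yaw=[0,0,0,0,0,0,0,0,0,0,0,0,0],
  claw=[0,0,0,0,1,1,1,1,1,1,1,1,1],
  grip_force=40,
)

```text
time_s: 20.68
tcp_pos: [0.5869, -0.3494, 0.0413]
eef_rot: [180.0, 0.0, 147.0]
contact_force: [-2.2, 3.4, 5.5]
gripper_width: 0.0159
gripper_force: 40.0
```

```bash
python3 plan.py .5867 -.3497 .20 -213; python3 plan.py .4302 .0856 .20 -213;python3 plan.py .4302 .0856 .157 -213;
```

```text
t 20.68 meas-cmd mm [0.2 0.3 0.3] yaw [180.   0. 147.] F [-2.2  3.4  5.5] w 0.0159
shares [ 0.     0.    -0.795] turn -0.0 rows>= 3.8 calls 1 per call [ 0.     0.    -0.795]
t 20.68 meas-cmd mm [   0.2    0.3 -158.7] yaw [180.   0. 147.] F [-2.2  3.4  5.5] w 0.0159
shares [ 1.842  1.399 -0.   ] turn -0.0 rows>= 11.1 calls 2 per call [ 0.921  0.7   -0.   ]
t 20.68 meas-cmd mm [ 156.7 -435.  -158.7] yaw [180.   0. 147.] F [-2.2  3.4  5.5] w 0.0159
shares [0.    0.    0.215] turn -0.0 rows>= 1.0 calls 1 per call [0.    0.    0.215]
```

Call:
step_arm(
  xyz=[
    [0,0,-0.1],
    [0,0,-0.3],
    [0,0,-0.5],
    [0,0,-0.7],
    [0.08,0.06,-0.795],
    [0.25,0.19,-0.795],
    [0.5,0.38,-0.795],
    [0.72,0.547,-0.795],
    [0.921,0.7,-0.795],
    [0.921,0.7,-0.795],
    [0.921,0.7,-0.795],
  ],
  yaw=[0,0,0,0,0,0,0,0,0,0,0],
  claw=[1,1,1,1,1,1,1,1,1,1,1],
)

```text
time_s: 21.6
tcp_pos: [0.5061, -0.1275, 0.1998]
eef_rot: [179.9, -0.1, 147.2]
contact_force: [-1.0, -0.4, -1.5]
gripper_width: 0.0155
gripper_force: 40.0
```

Call:
step_arm(
  xyz=[
    [0.1,0.076,0],
    [0.3,0.228,0],
    [0.5,0.38,0],
    [0.7,0.532,0],
    [0.85,0.646,0],
    [0.921,0.7,0],
    [0.921,0.7,0],
    [0.921,0.7,0],
    [0.921,0.7,0.12],
    [0.921,0.7,0.215],
    [0.921,0.7,0.215],
    [0.921,0.7,0.215],
    [0.921,0.7,0.215],
  ],
  yaw=[0,0,0,0,0,0,0,0,0,0,0,0,0],
  claw=[1,1,1,1,1,1,1,1,1,1,1,1,1],
)

```text
time_s: 22.68
tcp_pos: [0.4307, 0.0851, 0.1573]
eef_rot: [-180.0, 0.0, 146.9]
contact_force: [-0.6, 0.2, -1.6]
gripper_width: 0.0155
gripper_force: 40.0
```

Call:
step_arm(
  xyz=[
    [0,0,0.005],
    [0,0,0.01],
    [0,0,0.015],
    [0,0,0.02],
    [0,0,0.02],
    [0,0,0.02],
  ],
  yaw=[0,0,0,0,0,0],
  claw=[1,1,1,1,1,1],
)

```text
time_s: 23.18
tcp_pos: [0.4306, 0.0858, 0.1535]
eef_rot: [180.0, 0.0, 147.0]
contact_force: [-1.0, -0.1, 5.5]
gripper_width: 0.0154
gripper_force: 40.0
```

Call:
step_arm(
  xyz=[
    [0,0,0.005],
    [0,0,0.01],
    [0,0,0.01],
    [0,0,0.01],
  ],
  yaw=[0,0,0,0],
  claw=[1,1,1,1],
)

```text
time_s: 23.52
tcp_pos: [0.4311, 0.0859, 0.1528]
eef_rot: [179.9, 0.1, 147.1]
contact_force: [-6.1, -1.1, 19.6]
gripper_width: 0.0161
gripper_force: 40.1
```

Call:
step_arm(
  xyz=[
    [0,0,-0.005],
    [0.01,0,-0.005],
    [0.0087,0.005,-0.005],
    [0.005,0.0087,-0.005],
    [0,0.01,-0.005],
    [-0.005,0.0087,-0.005],
    [-0.0087,0.005,-0.005],
    [-0.01,0,-0.005],
    [-0.0087,-0.005,-0.005],
    [-0.005,-0.0087,-0.005],
    [0,-0.01,-0.005],
    [0.005,-0.0087,-0.005],
    [0.0087,-0.005,-0.005],
    [0,0,-0.005],
    [0,0,-0.005],
    [0,0,-0.005],
  ],
  yaw=[0,0,0,0,0,0,0,0,0,0,0,0,0,0,0,0],
  claw=[1,1,1,1,1,1,1,1,1,1,1,1,1,1,1,1],
)

```text
time_s: 24.85
tcp_pos: [0.4312, 0.0863, 0.1527]
eef_rot: [179.9, 0.1, 147.1]
contact_force: [-1.7, 1.4, 9.7]
gripper_width: 0.0157
gripper_force: 40.0
```

Call:
step_arm(
  xyz=[
    [0,0,-0.005],
    [0,0,-0.005],
    [0,0,-0.005],
    [0,0,-0.005],
    [0,0,-0.005],
    [0,0,-0.2],
    [0,0,-0.35],
    [0.1,0.15,-0.35],
    [0.2,0.3,-0.35],
    [0.35,0.53,-0.35],
    [0.49,0.755,-0.35],
    [0.49,0.755,-0.35],
    [0.49,0.755,-0.35],
  ],
  yaw=[0,0,0,0,0,0,0,0,0,0,0,0,0],
  claw=[1,0,0,0,0,0,0,0,0,0,0,0,0],
)

```text
time_s: 25.93
tcp_pos: [0.4392, 0.263, 0.2208]
eef_rot: [179.9, -1.0, 148.0]
contact_force: [1.3, -0.3, 0.8]
gripper_width: 0.0437
gripper_force: 0.0
```

```bash
cat > look.py <<'E'
from h import *
import sys
im,W=cloud("top"); np.save(sys.argv[1],W); cv2.imwrite(sys.argv[1]+".png",im)
im2,W2=cloud("side"); np.save(sys.argv[1]+"s",W2)
for nm,w in(("top",W),("side",W2)):
    q=np.linalg.norm(w[...,:2]-[.43,.085],axis=2); z=w[...,2]
    d=w[(z>.105)&(z<.148)&(q<.075)]
    if len(d)<50: print(nm,"occluded"); continue
    A=np.c_[d[:,:2]-d[:,:2].mean(0),np.ones(len(d))]; k=np.linalg.lstsq(A,d[:,2],rcond=None)[0]
    b=w[(z>.15)&(z<.175)&(q<.06)][:,:2]
    print(nm,"disc",cv2.minEnclosingCircle(d[:,:2].astype(np.float32)),"z med",np.median(d[:,2]),"slope",k[:2].round(4))
    if len(b)>20:
        e,V=np.linalg.eigh(np.cov(b.T)); print("bar",b.mean(0).round(4),len(b),"axis",np.degrees(np.arctan2(V[1,1],V[0,1]))%180)
crop=lambda i,a,b:cv2.resize(i[a-45:a+45,b-45:b+45],(360,360))
cv2.imwrite("pics/"+sys.argv[1]+".png",np.hstack([crop(im,219,246),crop(im2,195,272)]))
E
python3 look.py f
```

```text
top disc ((0.4301435649394989, 0.08489777892827988), 0.05198214203119278) z med 0.13103108501013594 slope [ 0.1663 -0.1242]
bar [0.4259 0.0885] 133 axis 148.1555063730831
side disc ((0.42906105518341064, 0.08229436725378036), 0.05384742468595505) z med 0.127986800791819 slope [ 0.1804 -0.1667]
bar [0.4207 0.0895] 73 axis 145.0008898579503
```

View pics/f.png

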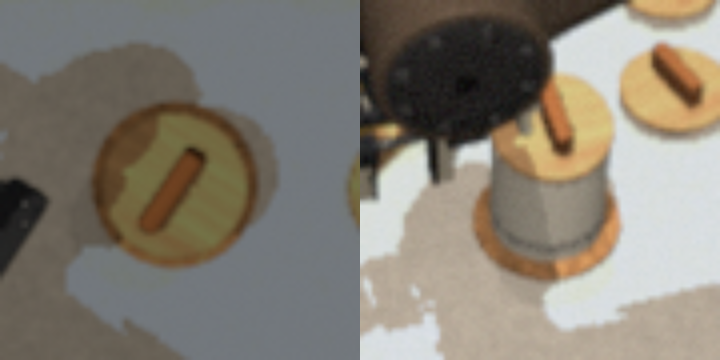

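The top view shows the lid at crop (175,187), tilted about 12°: its (−x,+y) side has dropped in and its (+x,−y) side is riding on the rim. So the plug fits the mouth but was gripped slightly off-centre along the bar. I'll regrip it, level it on the worktop, re-measure it and try again.

```bash
python3 - <<'E'
import json;json.dump([.4302,.2656,.222,-213],open("cmd.json","w"))
E
python3 plan.py .4272 .0872 .222 -213; python3 plan.py .4272 .0872 .150 -213; python3 plan.py .4272 .0872 .21 -213; python3 plan.py .44 .25 .21 -213; python3 plan.py .44 .25 .041 -213
```

```text
t 26.03 meas-cmd mm [ 8.1 -5.9 -1.3] yaw [180.   -1.  147.9] F [-0.9 -0.2  0.1] w 0.0437
shares [-0.473 -0.756 -0.   ] turn -0.0 rows>= 4.3 calls 1 per call [-0.473 -0.756 -0.   ]
t 26.03 meas-cmd mm [ 11.1 172.5  -1.3] yaw [180.   -1.  147.9] F [-0.9 -0.2  0.1] w 0.0437
shares [0.   0.   0.36] turn -0.0 rows>= 1.7 calls 1 per call [0.   0.   0.36]
t 26.03 meas-cmd mm [ 11.1 172.5  70.7] yaw [180.   -1.  147.9] F [-0.9 -0.2  0.1] w 0.0437
shares [ 0.   0.  -0.3] turn -0.0 rows>= 1.4 calls 1 per call [ 0.   0.  -0.3]
t 26.03 meas-cmd mm [ 11.1 172.5  10.7] yaw [180.   -1.  147.9] F [-0.9 -0.2  0.1] w 0.0437
shares [ 0.39   0.718 -0.   ] turn -0.0 rows>= 3.9 calls 1 per call [ 0.39   0.718 -0.   ]
t 26.03 meas-cmd mm [-1.7  9.7 10.7] yaw [180.   -1.  147.9] F [-0.9 -0.2  0.1] w 0.0437
shares [0.    0.    0.845] turn -0.0 rows>= 4.1 calls 1 per call [0.    0.    0.845]
```

```bash
python3 - <<'E'
from plant import status
s=status.get_state(); print(s["joints"].round(1),s["qd"].round(1),s["tcp_pos"],s["eef_rot"],s["contact_force"],s["joint_torque"].round(1))
E
```

```text
[  52.     6.   -20.8   -1.1  -63.3 -173.6] [-1.1 -1.4 -1.3  0.2 -0.1 -0.1] [0.43826074 0.25969674 0.22065916] [179.99555262  -1.02020171 147.86551194] [-0.88013602 -0.18844088  0.10236909] [  0.7 -35.4  28.6   6.5   0.1   0. ]
```

```bash
python3 - <<'E'
import json;json.dump([.4383,.2597,.2207,-212.1],open("cmd.json","w"))
E
python3 plan.py .4272 .0872 .20 -213
```

```text
t 26.03 meas-cmd mm [-0. -0. -0.] yaw [180.   -1.  147.9] F [-0.9 -0.2  0.1] w 0.0437
shares [-0.411 -0.76   0.103] turn 0.0025 rows>= 4.2 calls 1 per call [-0.411 -0.76   0.103]
```

Call:
step_arm(
  xyz=[
    [-0.1,-0.19,0.0],
    [-0.2,-0.38,0.0],
    [-0.411,-0.76,0.103],
    [-0.411,-0.76,0.103],
    [-0.411,-0.76,0.103],
    [-0.411,-0.76,0.103],
    [-0.411,-0.76,0.103],
    [-0.411,-0.76,0.103],
    [-0.411,-0.76,0.103],
  ],
  yaw=[0.0025,0.0025,0.0025,0.0025,0.0025,0.0025,0.0025,0.0025,0.0025],
  claw=[0,0,0,0,0,0,0,0,0],
)

```text
time_s: 26.78
tcp_pos: [0.4272, 0.0878, 0.1995]
eef_rot: [179.9, -1.0, 147.0]
contact_force: [0.1, -0.6, 0.2]
gripper_width: 0.0441
gripper_force: 0.0
```

```bash
cat > plan.py <<'E'
# plan.py x y z yaw : shares from the commanded pose (tracked; "r" as first arg re-bases it on the measured pose)
import sys, json, numpy as np
from plant import status
from scipy.spatial.transform import Rotation as Ro
f="cmd.json"; c=json.load(open(f)); a=sys.argv[1:]
s=status.get_state(); m=s["tcp_pos"]
if a and a[0]=="r": a=a[1:]; c=[*m,s["eef_rot"][2]]
print("t",round(s["time_s"],2),"meas-cmd mm",((m-np.array(c[:3]))*1e3).round(1),"rot",s["eef_rot"].round(1),"F",s["contact_force"].round(1),"w",round(s["gripper_width"],4))
if len(a)>3:
    t=[float(x) for x in a[:4]]
    R=Ro.from_euler("xyz",[180,-1.0,c[3]],degrees=True)
    sh=R.inv().apply(np.array(t[:3])-c[:3])/.2; turn=-((t[3]-c[3]+180)%360-180)
    print("shares",sh.round(3),"turn",round(turn/360,4),"rows>=",max(np.linalg.norm(sh)*.2/.0417,abs(turn)/7.16).round(1))
    json.dump(t,open(f,"w"))
E
python3 plan.py r .4272 .0872 .150 -213;python3 plan.py .4272 .0872 .205 -213; python3 plan.py .44 .25 .205 -183; python3 plan.py .44 .25 .041 -183
```

```text
t 26.78 meas-cmd mm [0. 0. 0.] rot [179.9  -1.  147. ] F [ 0.1 -0.6  0.2] w 0.0441
shares [-0.006 -0.002  0.247] turn -0.0001 rows>= 1.2
t 26.78 meas-cmd mm [-0.   0.6 49.5] rot [179.9  -1.  147. ] F [ 0.1 -0.6  0.2] w 0.0441
shares [ 0.005  0.    -0.275] turn -0.0 rows>= 1.3
t 26.78 meas-cmd mm [-0.   0.6 -5.5] rot [179.9  -1.  147. ] F [ 0.1 -0.6  0.2] w 0.0441
t 26.78 meas-cmd mm [-0.   0.6 -5.5] rot [179.9  -1.  147. ] F [ 0.1 -0.6  0.2] w 0.0441
shares [0.375 0.718 0.827] turn -0.0833 rows>= 5.6Traceback (most recent call last):
  File "plan.py", line 13, in <module>
    print("shares",sh.round(3),"turn",round(turn/360,4),"rows>=",max(np.linalg.norm(sh)*.2/.0417,abs(turn)/7.16).round(1))
                                                                 ^^^^^^^^^^^^^^^^^^^^^^^^^^^^^^^^^^^^^^^^^^^^^^^^^^^^^
AttributeError: 'float' object has no attribute 'round'
```

Call:
step_arm(
  xyz=[
    [-0.006,-0.002,0.12],
    [-0.006,-0.002,0.247],
    [-0.006,-0.002,0.247],
    [-0.006,-0.002,0.247],
    [-0.006,-0.002,0.247],
    [-0.006,-0.002,0.247],
    [-0.006,-0.002,0.247],
    [-0.006,-0.002,0.247],
    [-0.006,-0.002,0.247],
    [-0.006,-0.002,0.247],
    [-0.006,-0.002,0.247],
    [0,0,0.15],
    [0,0,0],
    [0,0,-0.028],
    [0,0,-0.028],
  ],
  yaw=[0,0,0,0,0,0,0,0,0,0,0,0,0,0,0],
  claw=[0,0,0,1,1,1,1,1,1,1,1,1,1,1,1],
  grip_force=20,
)

```text
time_s: 28.03
tcp_pos: [0.4278, 0.0875, 0.2065]
eef_rot: [179.7, -0.9, 146.9]
contact_force: [0.1, 0.1, -1.5]
gripper_width: 0.0157
gripper_force: 20.0
```

Call:
step_arm(
  xyz=[
    [0.1,0.19,0],
    [0.2,0.38,0],
    [0.3,0.57,0],
    [0.375,0.718,0],
    [0.375,0.718,0],
    [0.375,0.718,0],
    [0.375,0.718,0],
    [0.375,0.718,0],
    [0.375,0.718,0],
  ],
  yaw=[-0.0833,-0.0833,-0.0833,-0.0833,-0.0833,-0.0833,-0.0833,-0.0833,-0.0833],
  claw=[1,1,1,1,1,1,1,1,1],
)

```text
time_s: 28.78
tcp_pos: [0.4422, 0.2472, 0.206]
eef_rot: [179.4, -0.9, 176.8]
contact_force: [0.9, -0.1, -1.4]
gripper_width: 0.0162
gripper_force: 20.0
```

```bash
sed -i 's/max(np.linalg.norm(sh)\*.2\/.0417,abs(turn)\/7.16).round(1)/round(float(max(np.linalg.norm(sh)*.2\/.0417,abs(turn)\/7.16)),1)/' plan.py
python3 plan.py r .44 .25 .040 -183; python3 look.py g
```

```text
t 28.78 meas-cmd mm [0. 0. 0.] rot [179.4  -0.9 176.8] F [ 0.9 -0.1 -1.4] w 0.0162
shares [-0.003  0.013  0.83 ] turn -0.0006 rows>= 4.0
top disc ((0.4274585545063019, 0.08387725800275803), 0.04995785653591156) z med 0.11429332901215983 slope [-0.0072  0.001 ]
side disc ((0.42357584834098816, 0.08056823909282684), 0.05325814336538315) z med 0.11458079533579402 slope [ 0.0215 -0.0297]
```

Call:
step_arm(
  xyz=[
    [0,0.005,0.2],
    [0,0.01,0.4],
    [0,0.01,0.6],
    [0,0.01,0.7],
    [0,0.01,0.75],
    [0,0.01,0.79],
    [0,0.01,0.81],
    [0,0.01,0.825],
    [0,0.01,0.83],
    [0,0.01,0.83],
    [0,0.01,0.83],
    [0,0.01,0.83],
    [0,0.01,0.83],
    [0,0.01,0.83],
  ],
  yaw=[0,0,0,0,0,0,0,0,0,0,0,0,0,0],
  claw=[1,1,1,1,1,1,1,1,1,1,0,0,0,0],
)

```text
time_s: 30.05
tcp_pos: [0.4405, 0.2524, 0.0409]
eef_rot: [179.4, -0.8, 176.9]
contact_force: [0.0, -0.2, -0.6]
gripper_width: 0.0369
gripper_force: 0.0
```

Call:
step_arm(
  xyz=[
    [0,0,-0.2],
    [0,0,-0.4],
    [0.2,0.2,-0.5],
    [0.4,0.4,-0.5],
    [0.6,0.6,-0.5],
    [0.6,0.6,-0.5],
    [0.6,0.6,-0.5],
    [0.6,0.6,-0.5],
  ],
  yaw=[0,0,0,0,0,0,0,0],
  claw=[0,0,0,0,0,0,0,0],
)

```text
time_s: 30.72
tcp_pos: [0.3267, 0.3794, 0.1437]
eef_rot: [179.4, -0.8, 177.1]
contact_force: [-0.1, 0.3, 0.0]
gripper_width: 0.0442
gripper_force: 0.0
```

```bash
cat > lid.py <<'E'
from h import *
im,W=cloud("top"); z=W[...,2]; c=np.array([.44,.25])
q=np.linalg.norm(W[...,:2]-c,axis=2)
d=W[(z>.018)&(z<.06)&(q<.09)]; b=W[(z>.050)&(z<.06)&(q<.09)][:,:2]
print("disc",cv2.minEnclosingCircle(d[:,:2].astype(np.float32)),"n",len(d),"centroid",d[:,:2].mean(0),"zmed",np.median(d[:,2]))
e,V=np.linalg.eigh(np.cov(b.T)); a=V[:,1]; print("bar mean",b.mean(0).round(4),len(b),"axis",np.degrees(np.arctan2(a[1],a[0]))%180, "rect",cv2.minAreaRect(b.astype(np.float32)))
q=np.linalg.norm(W[...,:2]-[.428,.084],axis=2); p=W[(z>.105)&(z<.125)&(q<.065)][:,:2].astype(np.float32)
print("can",cv2.minEnclosingCircle(p),len(p))
cv2.imwrite("lid.png",im)
E
python3 lid.py; python3 plan.py
```

```text
disc ((0.44277656078338623, 0.25249984860420227), 0.05239589139819145) n 900 centroid [0.4425499  0.25155358] zmed 0.024842671970918717
bar mean [0.4426 0.2521] 97 axis 176.9774947339844 rect ((0.4416731297969818, 0.25245290994644165), (0.015676509588956833, 0.06054031848907471), 87.6003646850586)
can ((0.42707711458206177, 0.08383826911449432), 0.05001378059387207) 416
t 30.77 meas-cmd mm [-112.6  128.1  103.3] rot [179.4  -0.8 177.1] F [ 0.3  0.3 -1. ] w 0.0436
```

```bash
sed -i 's/\[180,-1.0,c\[3\]\]/[*s["eef_rot"][:2],c[3]]/' plan.py; python3 plan.py r .4426 .2522 .14 177;python3 plan.py .4426 .2522 .0405 177; python3 plan.py .4426 .2522 .20 177; python3 plan.py .4272 .0839 .20 177; python3 plan.py .4272 .0839 .157 177
```

```text
t 30.77 meas-cmd mm [0. 0. 0.] rot [179.4  -0.8 177.1] F [ 0.3  0.3 -1. ] w 0.0436
shares [-0.607 -0.599  0.002] turn 0.0002 rows>= 4.1
t 30.77 meas-cmd mm [-115.2  125.9    3.3] rot [179.4  -0.8 177.1] F [ 0.3  0.3 -1. ] w 0.0436
shares [-0.007 -0.005  0.497] turn -0.0 rows>= 2.4
t 30.77 meas-cmd mm [-115.2  125.9  102.8] rot [179.4  -0.8 177.1] F [ 0.3  0.3 -1. ] w 0.0436
shares [ 0.012  0.008 -0.797] turn -0.0 rows>= 3.8
t 30.77 meas-cmd mm [-115.2  125.9  -56.7] rot [179.4  -0.8 177.1] F [ 0.3  0.3 -1. ] w 0.0436
shares [ 0.033 -0.844 -0.008] turn -0.0 rows>= 4.1
t 30.77 meas-cmd mm [-99.8 294.2 -56.7] rot [179.4  -0.8 177.1] F [ 0.3  0.3 -1. ] w 0.0436
shares [-0.003 -0.002  0.215] turn -0.0 rows>= 1.0
```

Call:
step_arm(
  xyz=[
    [-0.2,-0.2,0],
    [-0.4,-0.4,0],
    [-0.607,-0.599,0],
    [-0.607,-0.599,0],
    [-0.607,-0.599,0],
    [-0.607,-0.599,0],
    [-0.61,-0.601,0.2],
    [-0.614,-0.604,0.4],
    [-0.614,-0.604,0.497],
    [-0.614,-0.604,0.497],
    [-0.614,-0.604,0.497],
  ],
  yaw=[0,0,0,0,0,0,0,0,0,0,0],
  claw=[0,0,0,0,0,0,0,0,0,0,0],
)

```text
time_s: 31.68
tcp_pos: [0.4426, 0.2509, 0.0403]
eef_rot: [179.5, -0.9, 176.9]
contact_force: [-0.2, 0.2, 0.4]
gripper_width: 0.0439
gripper_force: 0.0
```

Call:
step_arm(
  xyz=[
    [0,0,0],
    [0,0,0],
    [0,0,0],
    [0,0,0],
    [0,0,0],
    [0,0,0],
    [0,0,0],
    [0,0,-0.1],
    [0,0,-0.3],
    [0.01,0.008,-0.5],
    [0.01,0.008,-0.7],
    [0.012,0.008,-0.797],
    [0.012,0.008,-0.797],
    [0.012,0.008,-0.797],
  ],
  yaw=[0,0,0,0,0,0,0,0,0,0,0,0,0,0],
  claw=[1,1,1,1,1,1,1,1,1,1,1,1,1,1],
  grip_force=40,
)

```text
time_s: 32.85
tcp_pos: [0.443, 0.2515, 0.2012]
eef_rot: [179.3, -0.8, 176.9]
contact_force: [-0.2, 0.0, -1.9]
gripper_width: 0.0158
gripper_force: 40.0
```

Call:
step_arm(
  xyz=[
    [0.008,-0.2,-0.002],
    [0.016,-0.4,-0.004],
    [0.024,-0.6,-0.006],
    [0.033,-0.75,-0.008],
    [0.033,-0.844,-0.008],
    [0.033,-0.844,-0.008],
    [0.033,-0.844,-0.008],
    [0.033,-0.844,-0.008],
    [0.033,-0.844,-0.008],
  ],
  yaw=[0,0,0,0,0,0,0,0,0],
  claw=[1,1,1,1,1,1,1,1,1],
)

```text
time_s: 33.6
tcp_pos: [0.4272, 0.0835, 0.1996]
eef_rot: [179.4, -0.9, 176.9]
contact_force: [0.7, 0.9, -1.9]
gripper_width: 0.0157
gripper_force: 40.0
```

```bash
python3 plan.py r .4272 .0840 .157 177
```

```text
t 33.6 meas-cmd mm [0. 0. 0.] rot [179.4  -0.9 176.9] F [ 0.7  0.9 -1.9] w 0.0157
shares [-0.003  0.001  0.213] turn -0.0002 rows>= 1.0
```

Call:
step_arm(
  xyz=[
    [-0.003,0.001,0.1],
    [-0.003,0.001,0.2],
    [-0.003,0.001,0.213],
    [-0.003,0.001,0.218],
    [-0.003,0.001,0.223],
    [-0.003,0.001,0.228],
    [-0.003,0.001,0.233],
    [-0.003,0.001,0.233],
    [-0.003,0.001,0.233],
  ],
  yaw=[0,0,0,0,0,0,0,0,0],
  claw=[1,1,1,1,1,1,1,1,1],
)

```text
time_s: 34.35
tcp_pos: [0.4275, 0.0838, 0.1542]
eef_rot: [179.4, -0.8, 176.9]
contact_force: [0.0, 0.1, -2.4]
gripper_width: 0.0156
gripper_force: 40.0
```

Call:
step_arm(
  xyz=[
    [0,0,0.005],
    [0,0,0.01],
    [0,0,0.01],
    [0,0,0.01],
  ],
  yaw=[0,0,0,0],
  claw=[1,1,1,1],
)

```text
time_s: 34.68
tcp_pos: [0.4272, 0.0836, 0.1517]
eef_rot: [179.4, -0.8, 176.9]
contact_force: [-0.0, -0.0, -1.1]
gripper_width: 0.0156
gripper_force: 40.0
```

Call:
step_arm(
  xyz=[
    [0,0,0.005],
    [0,0,0.01],
    [0,0,0.015],
    [0,0,0.02],
    [0,0,0.02],
    [0,0,0.02],
  ],
  yaw=[0,0,0,0,0,0],
  claw=[1,1,1,1,1,1],
)

```text
time_s: 35.18
tcp_pos: [0.4281, 0.0845, 0.1485]
eef_rot: [179.3, -0.7, 176.9]
contact_force: [-1.3, 1.9, 4.9]
gripper_width: 0.0158
gripper_force: 40.0
```

It stops at the lips, about 13 mm up, with 5 N on it, so this is the right lid. I'm pressing it home.

Call:
step_arm(
  xyz=[
    [0,0,0.01],
    [0,0,0.015],
    [0,0,0.02],
    [0,0,0.025],
    [0,0,0.03],
    [0,0,0.035],
    [0,0,0.04],
    [0,0,0.045],
    [0,0,0.05],
    [0,0,0.054],
    [0,0,0.054],
    [0,0,0.054],
  ],
  yaw=[0,0,0,0,0,0,0,0,0,0,0,0],
  claw=[1,1,1,1,1,1,1,1,1,1,1,1],
)

```text
time_s: 36.18
tcp_pos: [0.4273, 0.084, 0.1373]
eef_rot: [179.4, -0.8, 176.9]
contact_force: [-0.9, 2.3, 5.4]
gripper_width: 0.0158
gripper_force: 40.0
```

Call:
step_arm(
  xyz=[
    [0,0,0.005],
    [0,0,0.01],
    [0,0,0.015],
    [0,0,0.015],
    [0,0,0.015],
  ],
  yaw=[0,0,0,0,0],
  claw=[1,1,1,1,1],
)

```text
time_s: 36.6
tcp_pos: [0.4278, 0.0843, 0.1371]
eef_rot: [179.4, -0.7, 177.0]
contact_force: [-14.3, 2.9, 38.8]
gripper_width: 0.0161
gripper_force: 40.1
```

```bash
python3 - <<'E'
from h import *
im,W=cloud("side")
for lo,c in((.11,"near lid"),):
    q=np.linalg.norm(W[...,:2]-[.4272,.084],axis=2); z=W[...,2]
    d=W[(z>.105)&(z<.148)&(q<.055)]; print("disc z",np.percentile(d[:,2],[10,25,50,75,90]).round(4))
cv2.imwrite("pics/h.png",cv2.resize(im[130:230,220:330],None,fx=5,fy=5,interpolation=cv2.INTER_CUBIC))
E
python3 plan.py
```

```text
disc z [0.1126 0.1189 0.1218 0.1254 0.1363]
t 36.65 meas-cmd mm [  0.6   0.3 -19.9] rot [179.4  -0.7 177. ] F [-14.5   2.5  39.8] w 0.0158
```

View pics/h.png

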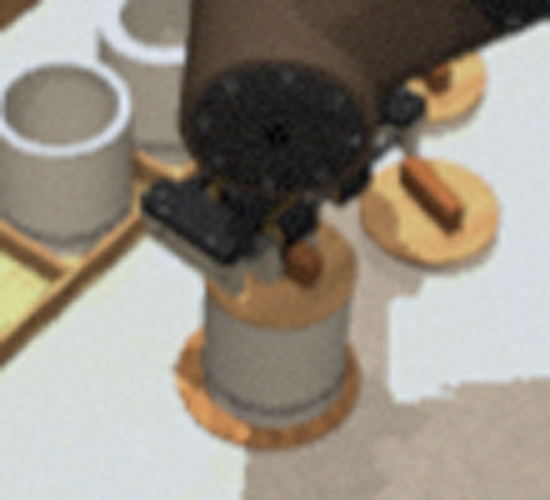

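The picture shows the disc flat on the canister's rim at (280,270), and it holds stiff under 39 N. Now lifting gently.

Call:
step_arm(
  xyz=[
    [0,0,-0.015],
    [0,0,-0.02],
    [0,0,-0.03],
    [0,0,-0.05],
    [0,0,-0.09],
    [0,0,-0.15],
    [0,0,-0.22],
    [0,0,-0.29],
    [0,0,-0.35],
    [0,0,-0.39],
    [0,0,-0.41],
    [0,0,-0.41],
    [0,0,-0.41],
  ],
  yaw=[0,0,0,0,0,0,0,0,0,0,0,0,0],
  claw=[1,1,1,1,1,1,1,1,1,1,1,1,1],
  grip_force=55,
)

```text
time_s: 37.73
tcp_pos: [0.4278, 0.0829, 0.2155]
eef_rot: [179.4, -0.9, 176.9]
contact_force: [0.6, -0.6, -5.7]
gripper_width: 0.0157
gripper_force: 55.0
```

```bash
python3 - <<'E'
from h import *
W=np.load("top4.npy");z=W[...,2]
im,W2=cloud("side")
# free bay: floor patch extents between walls, top view
p=W[(z<.012)&(z>.001)&(W[...,0]>.59)&(W[...,0]<.69)&(W[...,1]>.125)&(W[...,1]<.235)]
q=W[(z>.02)&(z<.055)&(W[...,0]>.55)&(W[...,0]<.74)&(W[...,1]>-.15)&(W[...,1]<.28)]
print("tray rect",cv2.minAreaRect(q[:,:2].astype(np.float32)),len(q),"floor",p.mean(0))
q=np.load("top.npy");z=q[...,2];q=q[(z>.02)&(z<.055)&(q[...,0]>.55)&(q[...,0]<.74)&(q[...,1]>-.15)&(q[...,1]<.28)]
print("tray rect0",cv2.minAreaRect(q[:,:2].astype(np.float32)))
z=W2[...,2];c=status.get_state()["tcp_pos"][:2];s=np.linalg.norm(W2[...,:2]-c,axis=2)<.06
d=W2[s&(z>.05)&(z<.19)]; print("carried can lowest z",np.percentile(d[:,2],[1,5,50]).round(3))
E
python3 plan.py r .6393 .1798 .215 178.5
```

```text
tray rect ((0.6420758366584778, 0.062126532196998596), (0.12313254922628403, 0.35976746678352356), 1.4867665767669678) 956 floor [0.63946282 0.17955191 0.00472899]
tray rect0 ((0.6420883536338806, 0.06212221086025238), (0.12292306870222092, 0.3593723773956299), 1.499791145324707)
carried can lowest z [0.088 0.094 0.141]
t 37.78 meas-cmd mm [0. 0. 0.] rot [179.4  -0.9 176.9] F [ 0.4 -0.3 -3.6] w 0.0155
shares [-1.03   0.542 -0.01 ] turn -0.0044 rows>= 5.6
```

Call:
step_arm(
  xyz=[
    [-0.04,0.02,0],
    [-0.1,0.05,0],
    [-0.18,0.09,0],
    [-0.28,0.145,0],
    [-0.39,0.2,0],
    [-0.5,0.26,0],
    [-0.61,0.32,0],
    [-0.72,0.38,0],
    [-0.82,0.43,0],
    [-0.9,0.47,0],
    [-0.96,0.505,-0.01],
    [-0.98,0.525,-0.01],
    [-0.98,0.53,-0.01],
    [-0.98,0.53,-0.01],
  ],
  yaw=[0,0,0,0,0,0,0,0,0,0,0,0,0,0],
  claw=[1,1,1,1,1,1,1,1,1,1,1,1,1,1],
)

```text
time_s: 38.95
tcp_pos: [0.6295, 0.1783, 0.2148]
eef_rot: [179.5, -0.9, 176.9]
contact_force: [-0.5, 0.1, -4.2]
gripper_width: 0.0155
gripper_force: 55.0
```

```bash
python3 plan.py r .6393 .1798 .210 178.5; python3 plan.py .6393 .1798 .138 178.5
```

```text
t 38.95 meas-cmd mm [0. 0. 0.] rot [179.5  -0.9 176.9] F [-0.5  0.1 -4.2] w 0.0155
shares [-0.049  0.01   0.023] turn -0.0044 rows>= 0.3
t 38.95 meas-cmd mm [-9.8 -1.5  4.8] rot [179.5  -0.9 176.9] F [-0.5  0.1 -4.2] w 0.0155
shares [-0.006 -0.003  0.36 ] turn -0.0 rows>= 1.7
```

Call:
step_arm(
  xyz=[
    [-0.025,0.005,0.01],
    [-0.049,0.01,0.023],
    [-0.049,0.01,0.023],
    [-0.051,0.009,0.1],
    [-0.053,0.008,0.17],
    [-0.054,0.007,0.23],
    [-0.055,0.007,0.27],
    [-0.055,0.007,0.29],
    [-0.055,0.007,0.29],
    [-0.055,0.007,0.29],
  ],
  yaw=[0,0,0,0,0,0,0,0,0,0],
  claw=[1,1,1,1,1,1,1,1,1,1],
)

```text
time_s: 39.78
tcp_pos: [0.64, 0.1797, 0.1584]
eef_rot: [179.4, -0.8, 176.9]
contact_force: [0.3, -0.6, -2.6]
gripper_width: 0.0158
gripper_force: 55.0
```

Call:
step_arm(
  xyz=[
    [0,0,0.03],
    [0,0,0.05],
    [0,0,0.065],
    [0,0,0.075],
    [0,0,0.083],
    [0,0,0.088],
    [0,0,0.093],
    [0,0,0.096],
    [0,0,0.096],
    [0,0,0.096],
  ],
  yaw=[0,0,0,0,0,0,0,0,0,0],
  claw=[1,1,1,1,1,1,1,1,1,1],
)

```text
time_s: 40.62
tcp_pos: [0.6396, 0.1799, 0.1389]
eef_rot: [179.4, -0.8, 176.9]
contact_force: [0.4, 0.1, -3.9]
gripper_width: 0.0158
gripper_force: 55.0
```

Another 2 mm down at a slow pace.

Call:
step_arm(
  xyz=[
    [0,0,0.003],
    [0,0,0.006],
    [0,0,0.009],
    [0,0,0.012],
    [0,0,0.012],
    [0,0,0.012],
  ],
  yaw=[0,0,0,0,0,0],
  claw=[1,1,1,1,1,1],
)

```text
time_s: 41.12
tcp_pos: [0.6398, 0.18, 0.1374]
eef_rot: [179.4, -0.8, 176.9]
contact_force: [-3.8, 0.1, 4.8]
gripper_width: 0.0156
gripper_force: 55.0
```

Call:
step_arm(
  xyz=[
    [0,0,0],
    [0,0,0],
    [0,0,0],
    [0,0,0],
    [0,0,0],
    [0,0,0],
    [0,0,-0.05],
    [0,0,-0.2],
    [0,0,-0.4],
    [0,0,-0.5],
    [0.3,0,-0.5],
    [0.6,0,-0.5],
    [0.9,0,-0.5],
    [0.9,0,-0.5],
    [0.9,0,-0.5],
  ],
  yaw=[0,0,0,0,0,0,0,0,0,0,0,0,0,0,0],
  claw=[0,0,0,0,0,0,0,0,0,0,0,0,0,0,0],
)

```text
time_s: 42.37
tcp_pos: [0.4571, 0.1877, 0.2402]
eef_rot: [179.3, -0.8, 176.9]
contact_force: [-0.7, -0.4, -0.7]
gripper_width: 0.044
gripper_force: 0.0
```

```bash
python3 - <<'E'
from h import *
im,W=cloud("top"); im2,W2=cloud("side"); z=W[...,2]
q=np.linalg.norm(W[...,:2]-[.64,.18],axis=2); d=W[(z>.11)&(z<.175)&(q<.075)]; f=d[d[:,2]<.13]
print("placed lid",cv2.minEnclosingCircle(d[:,:2].astype(np.float32)),"disc z",np.median(f[:,2]),len(d))
A=np.c_[f[:,:2]-f[:,:2].mean(0),np.ones(len(f))]; print("slope",np.linalg.lstsq(A,f[:,2],rcond=None)[0].round(4))
for c in([.43,-.1],[.52,-.21]):
    q=np.linalg.norm(W[...,:2]-c,axis=2); d=W[(z>.018)&(z<.06)&(q<.07)]; print("lid",d[:,:2].mean(0),"z",np.median(d[d[:,2]<.04][:,2]),np.median(d[d[:,2]>.045][:,2]))
for c in([.6435,.062],[.645,-.056]):
    for w in(np.load("top.npy"),W):
        q=np.linalg.norm(w[...,:2]-c,axis=2); d=w[(w[...,2]>.105)&(w[...,2]<.125)&(q<.058)]; print("can",cv2.minEnclosingCircle(d[:,:2].astype(np.float32)),len(d))
cv2.imwrite("pics/i.png",np.vstack([im[100:280,100:420],im2[60:280,100:420]]))
E
python3 plan.py
```

```text
placed lid ((0.6392666101455688, 0.1679019033908844), 0.062942273914814) disc z 0.12002182608076062 1053
slope [-0.0002  0.0138  0.1199]
lid [ 0.42895453 -0.09931598] z 0.024373062017887803 0.05398160343657632
lid [ 0.51971457 -0.20861852] z 0.024519726705397926 0.05384071207078023
can ((0.6427380442619324, 0.0627729743719101), 0.05033333599567413) 297
can ((0.6426576375961304, 0.06310106813907623), 0.05017159506678581) 301
can ((0.646234393119812, -0.05502806231379509), 0.05086130648851395) 524
can ((0.6461755633354187, -0.05478643998503685), 0.05049334093928337) 524
t 42.47 meas-cmd mm [-180.     8.8  102.9] rot [179.3  -0.7 177. ] F [ 1.   0.9 -0.2] w 0.0437
```

View pics/i.png

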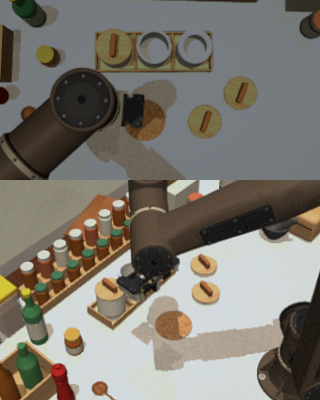

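The picture shows the closed canister in the free bay at (115,47) with its disc top at 120 mm, which means the lid is home. Both other lids lie flat at (205,121) and (240,92), and the other canisters haven't moved. Handing it in.

```bash
python3 -c "
from plant import job; print(job.close_job())"
```

```text
the job is handed in; nothing more can be done
None
```

The fitting lid, the third one I tried, is snapped fully home on the mat's canister, which now stands in the tray's free bay; the other two lids lie flat, nothing else was disturbed, and the job was handed in at about 42 s (the hand-in gave no verdict).

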